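# Dock the loaded key tray over the raised sill

### The arm

A 7-joint arm with a two-finger parallel gripper is mounted at the origin on a cart in front of the work surface, level with it; the furniture and walls round the work are solid. World frame = base frame: x ahead of the robot, y to its left, z up, the work surface at z = 0. Lengths are in m, angles in rad, forces in N, time in s.
With the tool pointing down it reaches from about 0.4 to 0.85 m from the base axis. Payload 4.5 kg.
Tool frame: the origin (TCP) lies midway between the tips of the shut fingers; the grasp point (between the pads) lies 19 mm behind it; z points along the fingers, y is the direction in which the jaws open and shut (so a half turn about z gives the same grasp; the last joint's range is limited). The gripper opens to 88 mm and grips with 3 to 60 N. Pads are 18 mm wide; open, the fingers measure 123 mm over their backs; the gripper's body (75 mm by 187 mm) begins 45 mm behind the grasp point.
Start: joints at [-1.285, 0.689, -0.195, 1.565, 0.157, 0.902, -0.215], TCP at [0.156, 0.605, 0.239] pointing down, gripper open.
Joint ranges: [-3.01, 3.01], [-0.46, 2.08], [-1.47, 1.51], [0.13, 2.56], [-1, 4.14], [0.04, 2.09], [-2.66, 2.66]. Speed limits (rad/s): [2.57, 2.57, 3.14, 3.14, 3.14, 3.14, 3.14].

### API

Orientations are given as a unit quaternion [x, y, z, w].
In Python, from plant import get_state, snapshot, finish_job, find_in gives the robot as it stands.
- The arm moves only by the shell command python3 -m creep 'ROWS' [OPENING] [FORCE]. ROWS is JSON, one flat list of numbers, 6 for each row, row after row: the shift along the tool's x, y, z in mm, then the turn, a rotation vector about the tool's x, y, z in degrees. In form: [tx, ty, tz, wx, wy, wz, tx, ty, tz, wx, wy, wz, ...]. A call has 1 to 5 rows; each row shifts and turns the pose as measured when the row begins, along the tool's axes as they then stand; what a row does not reach is not made up. A row lasts 1/12 s, in which the tool goes at most 41.7 mm and 7.16 degrees, less where a joint would pass 70% of its speed; a pose out of reach is approached as far as the arm can. A call is refused whole if a number of a shift passes 41.7 or a number of a turn 7.16, either way. A call with a gripper value outside its range is refused whole. OPENING is the finger opening in mm, from 0 to 88.1, set as the call begins (- or left out, the last holds). The fingers move at their own pace and stop on an object; FORCE is the grip in N (left out, the last holds). Time passes only in rows, so rows that do not move let the fingers close. It gives the time, the measured TCP pose, the force and the opening at its end, in the units of the state.
- get_state(): the state, without advancing time (a new reading comes with each control period).
- snapshot(name): name is "scene" or "top" or "wrist"; returns a dict with "color" (480x640x3 uint8, red, green, blue), "intrinsics" (3x3 intrinsics, pixels), "extrinsics" (4x4, takes a point from world to camera coordinates). Camera axes: x right, y down, z forward; pixel columns grow to the right and rows downward; lengths in m; the calibration is good to about 2 mm. The wrist camera is an equidistant fisheye: a pixel r from the principal point sees the ray r / f radians off the axis. A picture is of the moment at which its call begins. There is no depth.
- finish_job(): hands the job in, once; it reports no verdict.
Trained networks look in the newest picture that a camera, given by its name, has taken for a name from the list of things; names that differ only in an ending like _2 or _b are one class to them, and where a whole thing is asked for, a point or a joint stands for the part that bears it (a point fixed in the world has none). Each returns a list of dicts, best first, with "score" (0 to 1); they miss things now and then, are a little off and sometimes report something else, mostly with a low value. They report only what shows in the picture. A call takes as long as a camera call.
- find_in(thing, camera): "xy" ([column, row] in pixels, amid what is visible of it).
The state is a dict: "clock": time; "q": joint angles; "qd": joint speeds; "joint_torque": joint torques, N m; "tool_pos": TCP position; "eef_rot": TCP orientation; "contact_force": force on the tool from outside, world axes, zero at the start; "moment": the same for the moment, N m; "opening": opening from 0.0 (shut) to 1.0 (fully open).
Only numpy, scipy, OpenCV 4.12 (cv2) and the standard library are available. Lean on these libraries where they do the work, as an engineer would, in place of code of your own. Each camera call takes 0.05 s, during which the arm holds its last target.

### The job

Dock the loaded wooden tray in its bay: tip up its leading edge by the red lug, with its rear edge left sliding on the bench, and bring that edge over the raised metal sill; then push the tray under the hood from behind until it lies flat behind the sill, gently pressing the sprung rubber stop back a few millimetres. Leave the tray resting against the stop, never lift it clear of the bench or ram the stop, and do not disturb the two tins beside it.

Things in the scene. Friction and masses are not known exactly. Their poses are not given: they have to be found in the camera images.
- tote: Open wooden tray, 100 long (its x) x 96 wide x 48 mm high, a padlock and lock cylinder fixed in it; 0.55 to 1 kg, centre of mass about 5 mm ahead of its middle. Origin: centre of its flat underside; +x points to the leading wall (with the red lug), z up. It starts before the sill, lug towards it. The plain rear (-x) wall is the face to push, 20 to 45 mm above the underside.
- tote_lug (a point): Grip point of the red lug on the tray's leading wall, 70 mm above the underside, 43.5 mm ahead of the tray's origin; axes as the tray. The lug is 30 mm wide (y), 13 mm thick (x), from 48 (wall top) to 86 mm above the underside. A firm grip across its 30 mm width does not let the tray pivot: turn the hand with it about its rear edge.
- tote_lead (a point): Middle of the lower leading edge of the tray, 50 mm ahead of its origin at underside height. The tray stays sloping up over the sill until about half its length is past it, then tips down into the bay; pushed from behind while it still slopes up steeply it can wedge on the sill, so bring it half over by the lug.
- tote_tail (a point): Middle of the lower rear edge of the tray, 50 mm behind its origin at underside height.
- dock: Fixed bay. Origin: at bench height under the middle of the sill's front edge; +x points into the bay (the way to push), y across, z up. Aluminium sill from x = 0 to 16 mm, 124 mm wide, top 11 mm above the bench; behind it a plywood floor 6 mm above the bench. Wooden side guides, tops 42 mm above the bench, 104 mm apart from x = 30 to 170 mm, with flared ends from x = 8 mm.
- dock_hood (a point): Middle of the near edge of the grey hood plate, at its underside: 107 mm along the dock's x, 109 mm above the bench. The hood covers the bay from there to x = 169 mm, wall to wall: the tray with its lug passes below it, a gripper does not.
- depth_stop: Stop at the end of the bay, under the hood: a fixed steel bracket with an adjustable spindle, which does not move, and on it a round black rubber pad, 26 mm across, 32 mm above the bench, facing the sill. Origin: 100 mm along the dock's x, at bench height; axes as the dock. The pad's face stands somewhere from 26 to 50 mm ahead (+x) of it. The pad yields 1 mm per 2.5 N, up to 12 mm.
- grease_tin: Blue tin with a metal lid, 63 mm across, 46 mm high, beside the dock; bystander. Origin: centre of its underside.
- pin_tin: Small plain metal tin, 46 mm across, 32 mm high, left of the tray; bystander. Origin: centre of its underside.
- rear_edge_nearest (a point): Point of the bay floor, 26 mm along the dock's x, where the tray's rear edge lies when the tray just touches the pad at its nearest setting; at other settings it is up to 24 mm farther in. The setting differs each time and is not measured: feel for it. A tray touching the pad lies wholly behind the sill; let go, friction keeps it lightly against the pad.

How it is judged:
By the outcome, as a careful person would: the job done as asked, in the order asked, and still so for the second after the job is handed in, with the robot touching nothing.
It also fails if it takes over 70 s, if anything falls off the work surface, if the arm or the gripper's body presses on something with over 40 N, if the wrist force passes 120 N, or if a joint passes its speed limit or range.

## Working session

There is one attempt and no reset: what is moved stays moved. The work goes in short steps, Python scripts to look and compute and a shell command to move; the robot and the scene stay as the last step left them, time stands still between calls to the robot, and variables do not carry over. Pictures are saved under pics/ and viewed, and the job is handed in when it is done.

```bash
ls; mkdir -p pics
python3 - <<'E'
from plant import *
import cv2,numpy as np
s=get_state(); print(s)
for c in ["scene","top","wrist"]:
    p=snapshot(c); cv2.imwrite(f"pics/{c}0.png",p["color"][:,:,::-1])
    print(c,p["intrinsics"].tolist(),np.round(p["extrinsics"],4).tolist())
    for t in ["tote","tote_lug","tote_lead","tote_tail","dock","dock_hood","depth_stop","grease_tin","pin_tin"]:
        try: print(t,[(np.round(d["xy"],1).tolist(),round(d["score"],2)) for d in find_in(t,c)[:3]])
        except Exception as e: print(t,e)
E
```

```text
pics
{'clock': 0.0, 'q': array([-1.2851751 ,  0.68996635, -0.1945161 ,  1.56631525,  0.15731628,
        0.90250408, -0.21511546]), 'qd': array([-0.00252469,  0.0010975 ,  0.00068474, -0.00062555, -0.00012278,
       -0.00230441,  0.00225709]), 'joint_torque': array([-6.94491223e-05, -5.27542162e+01, -1.26730118e+00, -1.53430760e+01,
       -5.26935572e-02,  6.46844477e-03,  1.67707681e-04]), 'tool_pos': array([0.15562693, 0.60467601, 0.23792877]), 'eef_rot': array([ 1.25539875e-01,  9.92088167e-01, -8.98865569e-04, -4.14591819e-05]), 'contact_force': array([ 0.28752875, -0.44391689, -0.03630117]), 'moment': array([-0.03986639,  0.02057803, -0.02018114]), 'opening': 0.9989297225215853}
scene [[622.4682610058153, 0.0, 325.29126896163564], [0.0, 622.4682610058153, 232.97715763796793], [0.0, 0.0, 1.0]] [[0.8556, -0.5175, -0.0106, -0.1972], [-0.3146, -0.5037, -0.8046, 0.4595], [0.411, 0.6918, -0.5937, 0.3852], [0.0, 0.0, 0.0, 1.0]]
tote [([310.3, 289.9], 0.77), ([397.5, 209.3], 0.48), ([376.3, 231.1], 0.41)]
tote_lug [([310.2, 289.9], 0.83)]
tote_lead [([309.0, 289.5], 0.78)]
tote_tail [
[... 589 characters left out ...]
l [([329.2, 275.4], 0.93)]
dock [([298.8, 193.5], 0.7)]
dock_hood [([300.1, 192.0], 0.93)]
depth_stop []
grease_tin [([252.1, 250.9], 0.6)]
pin_tin [([275.7, 296.6], 0.89)]
wrist [[371.64829954431775, 0.0, 316.2252930272814], [0.0, 371.64829954431775, 241.1040294238398], [0.0, 0.0, 1.0]] [[0.2489, 0.9685, -0.0003, -0.6247], [0.9258, -0.2378, 0.2937, -0.0401], [0.2844, -0.0734, -0.9559, 0.389], [0.0, 0.0, 0.0, 1.0]]
tote [([246.5, 422.3], 0.63)]
tote_lug [([243.9, 424.4], 0.75), ([303.6, 412.6], 0.5)]
tote_lead [([241.5, 421.8], 0.73)]
tote_tail [([245.2, 423.2], 0.8)]
dock []
dock_hood []
depth_stop [([243.8, 424.4], 0.38)]
grease_tin [([344.3, 425.7], 0.43)]
pin_tin [([305.2, 411.7], 0.74)]
```

View pics/scene0.png

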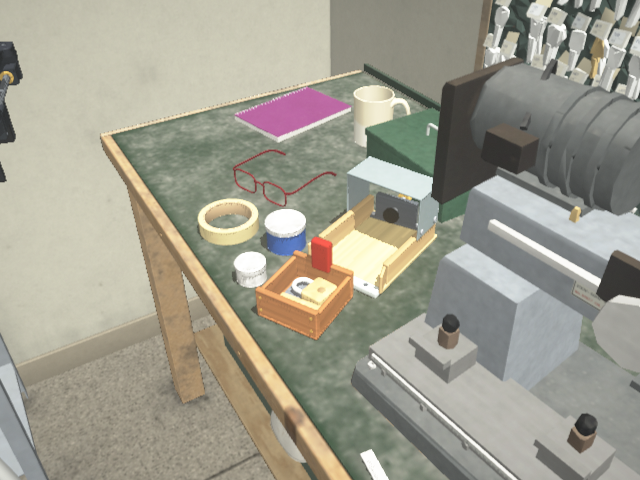

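View pics/top0.png

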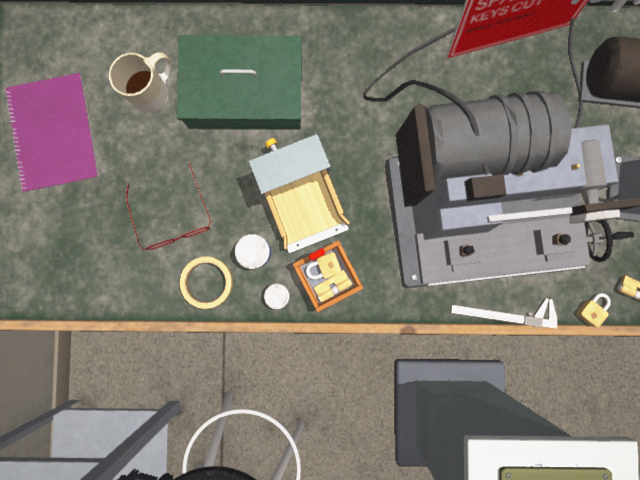

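View pics/wrist0.png

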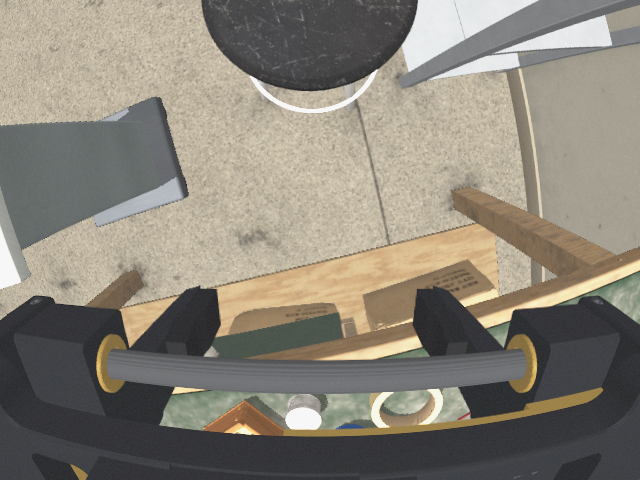

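Run:
```python
import cv2
a=cv2.imread("pics/top0.png")[120:320,220:370]; cv2.imwrite("pics/topc.png",cv2.resize(a,None,fx=4,fy=3.0 if 0 else 4,interpolation=cv2.INTER_CUBIC)[200:800])
cv2.imwrite("pics/topc2.png",cv2.resize(a,None,fx=4,fy=4,interpolation=cv2.INTER_CUBIC)[0:540])
a=cv2.imread("pics/scene0.png")[140:340,225:450]; cv2.imwrite("pics/scc.png",cv2.resize(a,None,fx=3,fy=3,interpolation=cv2.INTER_CUBIC))
```

```text
(no output)
```

View pics/topc.png

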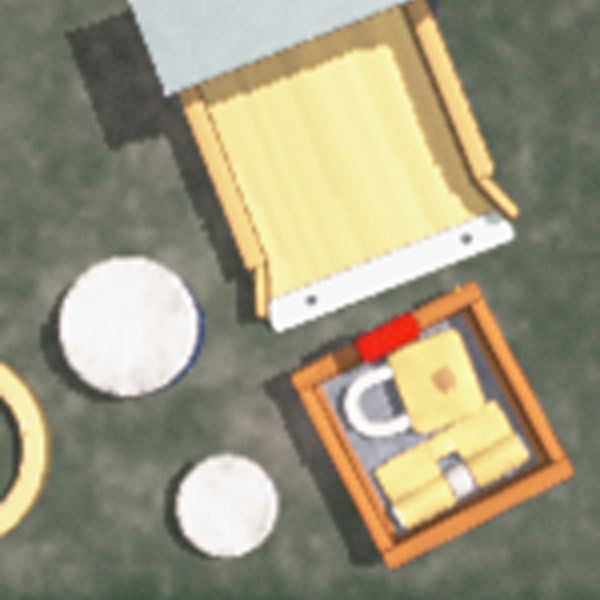

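View pics/topc2.png

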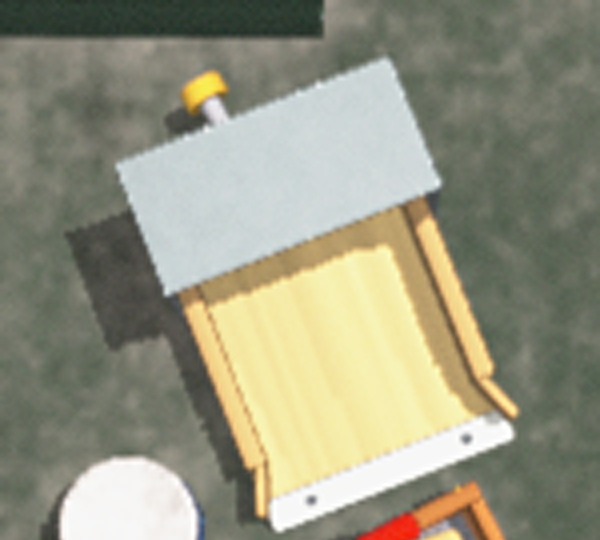

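View pics/scc.png

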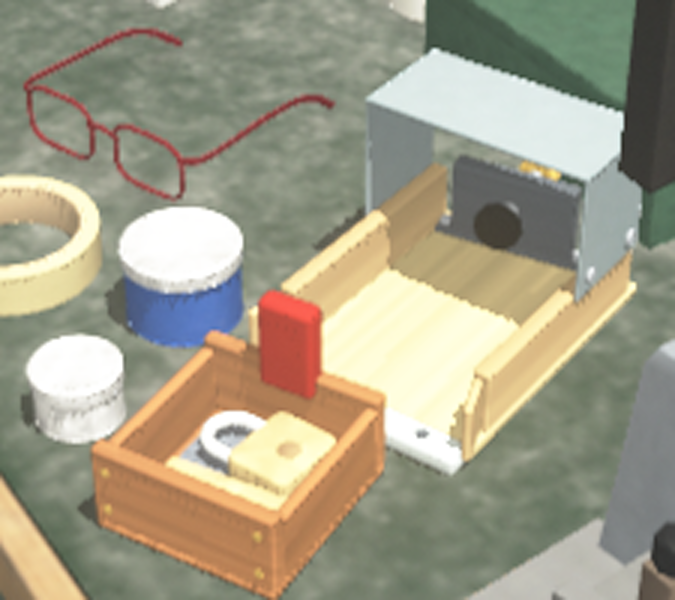

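```bash
cat > h.py <<'E'
import numpy as np
from scipy.spatial.transform import Rotation as R
from scipy.optimize import least_squares
C={"scene":(np.array([622.468,325.291,232.977]),np.array([[0.8556,-0.5175,-0.0106,-0.1972],[-0.3146,-0.5037,-0.8046,0.4595],[0.411,0.6918,-0.5937,0.3852]])),
"top":(np.array([494.601,313.627,237.201]),np.array([[0.0085,-1.0,-0.0045,0.4472],[-0.9977,-0.0082,-0.0669,0.5301],[0.0668,0.005,-0.9978,0.9199]]))}
def proj(c,P):
    k,E=C[c]; p=np.atleast_2d(P)@E[:,:3].T+E[:,3]; return k[0]*p[:,:2]/p[:,2:]+k[1:]
def back(c,uv,z):
    k,E=C[c]; d=np.append((np.array(uv)-k[1:])/k[0],1); Rm=E[:,:3]; o=-Rm.T@E[:,3]; w=Rm.T@d; return o+w*(z-o[2])/w[2]
def xf(x,y,th,P):
    P=np.atleast_2d(P); c,s=np.cos(th),np.sin(th); return np.c_[x+c*P[:,0]-s*P[:,1],y+s*P[:,0]+c*P[:,1],P[:,2]]
E
cat > fit.py <<'E'
from h import *
T=lambda u,v:(220+u/4,170+v/4)
U=lambda u,v:(220+u/4,120+v/4)
S=lambda u,v:(225+u/3,140+v/3)
tray=[("top",(50,48,48),T(292,380)),("top",(50,-48,48),T(477,285)),("top",(-50,-48,48),T(573,470)),("top",(-50,48,48),T(390,568)),
("scene",(-50,48,48),S(95,455)),("scene",(-50,-48,48),S(275,524)),("scene",(50,-48,48),S(384,400)),("scene",(50,48,48),S(210,337)),("scene",(-50,-48,0),S(275,597)),("scene",(-50,48,0),S(98,520))]
dock=[("top",(0,62,11),T(275,331)),("top",(0,-62,11),T(514,237)),("scene",(0,-62,11),S(458,472))]
hood=[("top",(107,1,0),U(168,295)),("top",(107,-1,0),U(441,186)),("top",(169,1,0),U(117,162)),("top",(169,-1,0),U(388,57)),
("scene",(107,1,0),S(368,100)),("scene",(107,-1,0),S(580,182)),("scene",(169,1,0),S(434,48))]
def fit(items,x0,hood=[]):
    def f(p):
        r=[]
        for c,P,uv in items: r.append(proj(c,xf(*p[:3],np.array(P)/1000))[0]-uv)
        for c,P,uv in hood: r.append(proj(c,xf(*p[:3],np.array([P[0]/1000,P[1]*p[3],p[4]])))[0]-uv)
        return np.ravel(r)
    s=least_squares(f,x0,loss='soft_l1'); print(np.round(s.x,4),np.round(f(s.x).reshape(-1,2),1).tolist()); return s.x
t=fit(tray,[0.45,0.42,0.4])
for c in("top","scene"): print(c,end=' '); fit([i for i in tray if i[0]==c],[0.45,0.42,0.4])
d=fit(dock,[0.55,0.45,0.4,.065,.111],hood)
print("yaw deg",np.degrees(t[2]),np.degrees(d[2]))
c,s=np.cos(d[2]),np.sin(d[2]); print("tray in dock",np.array([[c,s],[-s,c]])@(t[:2]-d[:2])*1000)
for n,uv,z in(("grease",T(131,326),.046),("pin",T(227,505),.032)):
    p=back("top",uv,z); print(n,p,"in dock",np.array([[c,s],[-s,c]])@(p[:2]-d[:2])*1000)
print("lug top",back("top",T(388,337),.086), xf(*t,[.0435,0,.086]))
E
python3 fit.py
```

```text
[0.4551 0.4237 0.4939] [[-0.4, -1.8], [-0.4, -2.5], [1.3, -0.4], [0.6, -0.1], [-2.8, -1.2], [-0.6, 1.2], [0.9, -1.9], [-0.1, -2.3], [0.1, 3.6], [-1.0, 3.5]]
top [0.4529 0.424  0.4881] [[-0.6, -0.9], [-0.4, -1.2], [1.1, 1.0], [0.1, 1.0]]
scene [0.4563 0.4247 0.496 ] [[-2.3, -1.9], [-0.1, 0.3], [1.2, -2.7], [0.2, -3.0], [0.6, 2.7], [-0.5, 2.8]]
[0.5197 0.4411 0.3866 0.0624 0.1122] [[0.2, 0.2], [0.7, -0.2], [-3.0, -2.2], [0.8, -0.6], [-0.1, 0.1], [0.5, -0.4], [-0.1, -0.5], [-1.2, 0.1], [0.8, -0.5], [-0.5, 0.8]]
yaw deg 28.295598727841487 22.153258762778474
tray in dock [-66.38917592   8.2347787 ]
grease [0.49722209 0.56329975 0.046     ] in dock [ 25.3072012  121.67246506]
pin [0.41500723 0.51911105 0.032     ] in dock [-67.50134711 111.74786289]
lug top [0.49185169 0.44511994 0.086     ] [[0.49337291 0.44427873 0.086     ]]
```

```bash
cat > ov.py <<'E'
from h import *
import cv2
def box(x0,x1,y0,y1,z0,z1):
    v=[(x,y,z) for x in(x0,x1) for y in(y0,y1) for z in(z0,z1)]
    return [(a,b) for i,a in enumerate(v) for b in v[i+1:] if sum(p!=q for p,q in zip(a,b))==1]
def draw(img,c,t,d,roi,f,out,pitch=0):
    u0,u1,v0,v1=roi; im=cv2.resize(img[v0:v1,u0:u1],None,fx=f,fy=f,interpolation=cv2.INTER_CUBIC)
    for pose,bs,col in((t,[box(-50,50,-48,48,0,48),box(37,50,-15,15,48,86)],(255,0,255)),(d,[box(0,16,-62,62,0,11),box(107,169,-62,62,109,111),box(30,170,52,60,6,42),box(30,170,-60,-52,6,42)],(255,255,0))):
        for b in bs:
            for p,q in b:
                w=proj(c,xf(*pose[:3],np.array([p,q])/1000.))
                w=((w-[u0,v0]+.5)*f-.5)
                cv2.line(im,tuple(int(i) for i in w[0].round()),tuple(int(i) for i in w[1].round()),col,1)
    cv2.imwrite(out,im)
if __name__=="__main__":
    t=[0.4545,0.4240,0.490];d=[.5197,.4411,.3866]
    draw(cv2.imread("pics/top0.png"),"top",t,d,(220,370,125,325),3,"pics/ov1.png")
    draw(cv2.imread("pics/scene0.png"),"scene",t,d,(225,450,140,340),3,"pics/ov2.png")
E
python3 ov.py
```

```text
(no output)
```

View pics/ov1.png

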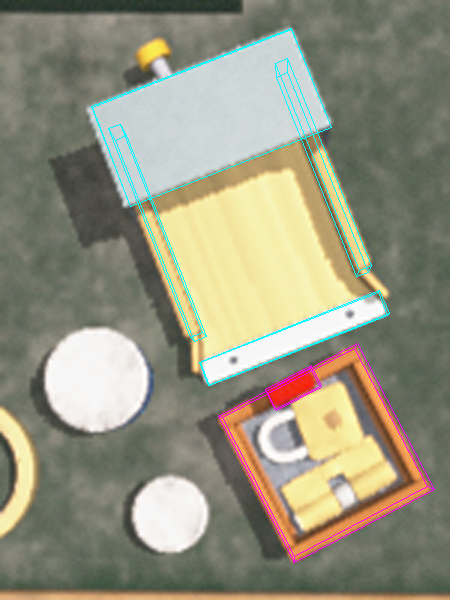

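View pics/ov2.png

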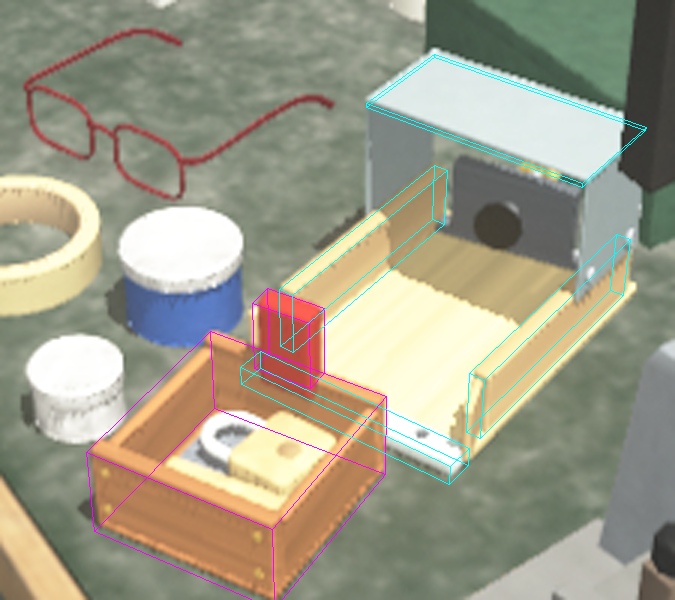

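```bash
cat >> h.py <<'E'
def ypr(q):  # tool axes columns
    return R.from_quat(q).as_matrix()
def plan(s,pos,xyaw=None,Rt=None):
    """rows needed: shift in tool axes (mm), rotvec deg from current to target"""
    M=ypr(s["eef_rot"]); d=M.T@(np.array(pos)-s["tool_pos"])*1000
    return d, np.degrees(R.from_matrix(M.T@Rt).as_rotvec())
def Rdown(yaw,tilt=0):
    # tray yaw; tool x=-tray x, y= tray y, z=-z ; tilt=nose-up of tray (rad)
    c,s=np.cos(yaw),np.sin(yaw); t=np.array([c,s,0]);l=np.array([-s,c,0]); 
    B=np.c_[-t,l,np.cross(-t,l)]
    return R.from_rotvec(-tilt*l).as_matrix()@B
E
python3 - <<'E'
from h import *
from plant import get_state
s=get_state()
E=np.array([[0.2489,0.9685,-0.0003,-0.6247],[0.9258,-0.2378,0.2937,-0.0401],[0.2844,-0.0734,-0.9559,0.389]])
o=-E[:,:3].T@E[:,3]; print(o, ypr(s["eef_rot"]).T@(o-s["tool_pos"]))
B=Rdown(.49);print(B)
t=[.4545,.424,.49]
L=xf(*t,[.0435,0,.13])[0]; print(L)
print(plan(s,L,Rt=B), s["clock"])
E
```

```text
[0.08198081 0.62403877 0.38343506] [ 0.07606804 -0.00021188 -0.1447021 ]
[[-0.88233286 -0.47062589  0.        ]
 [-0.47062589  0.88233286  0.        ]
 [ 0.          0.         -1.        ]]
[0.49288148 0.44447223 0.13      ]
(array([-366.61429321,  -71.76378202,  108.72542916]), array([ 2.42880003e-03,  2.85110055e-04, -4.25003813e+01])) 1.5
```

```bash
python3 -m creep '[-36,-7,0,0,0,-7,-36,-3,0,0,0,-7,-36,2,0,0,0,-7,-36,7,0,0,0,-7,-34,11,0,0,0,-7]' 70
cat > p.py <<'E'
import sys
from h import *
from plant import get_state
s=get_state()
# usage: p.py tx ty yaw lx lz tilt : grip lug target given tray origin pose
def where(t):
    M=ypr(s["eef_rot"]); tl=np.degrees(np.arctan2(np.linalg.norm(M[:2,2]),-M[2,2])); print("t%.2f"%s["clock"],"tcp",np.round(s["tool_pos"]*1000,1),"toolx yaw",np.round(np.degrees(np.arctan2(-M[1,0],-M[0,0])),2),"tilt",round(tl,2),"F",np.round(s["contact_force"],1),"M",np.round(s["moment"],2),"open",round(s["opening"]*88.1,1))
where(0)
if len(sys.argv)>1:
    a=[float(v) for v in sys.argv[1:]]  # x y z(mm) yaw tilt(deg)
    d,w=plan(s,np.array(a[:3])/1000,Rt=Rdown(np.radians(a[3]),np.radians(a[4])))
    print("shift",np.round(d,1),"turn",np.round(w,2))
E
python3 p.py 493 444.5 150 28 0
```

```text
clock: 1.92
tool_pos: [0.3182, 0.6143, 0.2393]
eef_rot: [-0.186, 0.983, -0.0, -0.003]
contact_force: [-0.3, 1.7, -0.1]
opening: 0.791
t1.92 tcp [318.2 614.3 239.3] toolx yaw 21.43 tilt 0.34 F [-0.3  1.7 -0.1] M [ 0.12  0.02 -0.01] open 69.7
shift [-101.2 -221.9   88.7] turn [ 0.03 -0.34 -6.57]
```

```bash
python3 -m creep '[-20,-40,10,0,0,-3.5,-20,-40,10,0,0,-3,-20,-40,10,0,0,0,-20,-40,10,0,0,0,-20,-40,10,0,0,0]';python3 p.py 493 444.5 110 28 0
python3 - <<'E'
from plant import *
import cv2
for c in("wrist","top"):
    p=snapshot(c); cv2.imwrite(f"pics/{c}1.png",p["color"][:,:,::-1])
E
```

```text
clock: 2.33
tool_pos: [0.4849, 0.5017, 0.1923]
eef_rot: [-0.25, 0.968, 0.009, -0.0]
contact_force: [-0.5, -0.3, 0.2]
opening: 0.792
t2.33 tcp [484.9 501.7 192.3] toolx yaw 28.9 tilt 1.03 F [-0.5 -0.3  0.2] M [ 0.11 -0.01  0.01] open 69.8
shift [ 20.8 -55.4  81.3] turn [1.01 0.2  0.9 ]
```

View pics/wrist1.png

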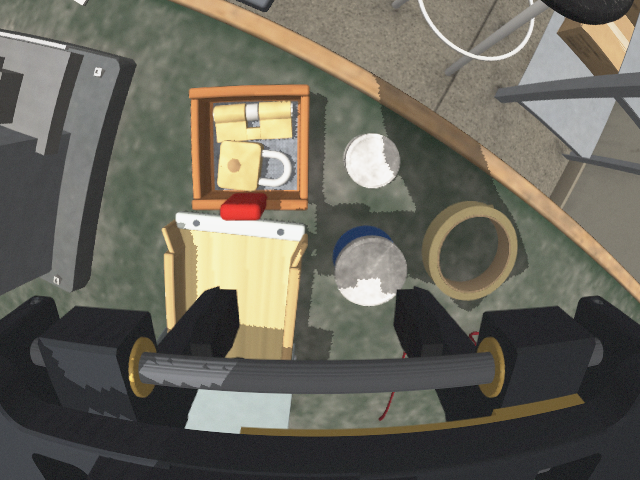

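```bash
python3 -m creep '[7,-19,20,1,0,0.5,7,-19,20,0,0,0.4,7,-18,20,0,0,0,0,0,0,0,0,0]';python3 p.py 493 444.5 110 28 0
python3 - <<'E'
from plant import *
import cv2,numpy as np
p=snapshot("wrist"); cv2.imwrite(f"pics/wrist2.png",p["color"][:,:,::-1]); np.save("E2.npy",p["extrinsics"])
E
```

```text
clock: 2.77
tool_pos: [0.5034, 0.4319, 0.1284]
eef_rot: [-0.232, 0.973, -0.004, 0.004]
contact_force: [0.0, -1.6, -1.7]
opening: 0.797
t2.77 tcp [503.4 431.9 128.4] toolx yaw 26.83 tilt 0.63 F [ 0.  -1.6 -1.7] M [-0.08 -0.02  0.03] open 70.2
shift [ 3.7 16.1 18.2] turn [-0.51  0.37 -1.17]
```

View pics/wrist2.png

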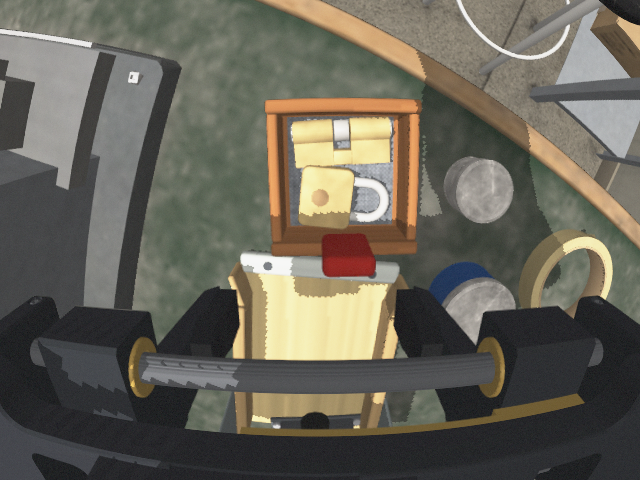

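```bash
python3 -m creep '[3.7,16,0,-0.5,0.3,-1.2,0,0,0,0,0,0]';python3 p.py 493 444.5 110 28 0
cat >> h.py <<'E'
def wproj(E,P):
    p=np.atleast_2d(P)@E[:3,:3].T+E[:3,3]; r=np.linalg.norm(p[:,:2],axis=1); th=np.arctan2(r,p[:,2])
    return 371.648*(th/r)[:,None]*p[:,:2]+[316.225,241.104]
def wfit(E,items,x0,fx=None):
    def f(p): return np.ravel([wproj(E,xf(*p[:3],np.array(P)/1000))[0]-uv for P,uv in items])
    s=least_squares(f,x0,loss='soft_l1',x_scale=[.01,.01,.1]); print(np.round(s.x[:2]*1000,1),np.round(np.degrees(s.x[2]),2),np.round(f(s.x).reshape(-1,2),1).tolist()); return s.x
def rel(d,t):
    c,s=np.cos(d[2]),np.sin(d[2]); return np.array([[c,s],[-s,c]])@(np.array(t[:2])-d[:2])*1000, np.degrees(t[2]-d[2])
E
python3 - <<'E'
from h import *
from plant import snapshot
import cv2
p=snapshot("wrist"); cv2.imwrite("pics/wrist3.png",p["color"][:,:,::-1]); np.save("E3.npy",p["extrinsics"])
im=p["color"][:,:,::-1].copy()
E=p["extrinsics"]
from ov import box
for pose,bs,col in(([.4545,.424,.49],[box(-50,50,-48,48,0,48),box(37,50,-15,15,48,86)],(255,0,255)),([.5197,.4411,.3866],[box(0,16,-62,62,0,11),box(30,170,52,60,6,42),box(30,170,-60,-52,6,42)],(255,255,0))):
  for b in bs:
    for q in b:
      w=wproj(E,xf(*pose,np.array(q)/1000.)).round().astype(int); cv2.line(im,tuple(map(int,w[0])),tuple(map(int,w[1])),col,1)
cv2.imwrite("pics/wrist3o.png",cv2.resize(im[60:460,180:580],None,fx=1.5,fy=1.5))
cv2.imwrite("pics/wrist3c.png",cv2.resize(cv2.imread("pics/wrist3.png")[80:300,220:470],None,fx=2.7,fy=2.7,interpolation=cv2.INTER_CUBIC))
E
```

```text
clock: 2.98
tool_pos: [0.4917, 0.4533, 0.1328]
eef_rot: [-0.244, 0.97, 0.005, 0.003]
contact_force: [-1.2, 0.8, 0.6]
opening: 0.797
t2.98 tcp [491.7 453.3 132.8] toolx yaw 28.24 tilt 0.69 F [-1.2  0.8  0.6] M [ 0.14  0.06 -0.01] open 70.2
shift [ 3.2 -8.6 22.7] turn [0.52 0.45 0.25]
```

View pics/wrist3o.png

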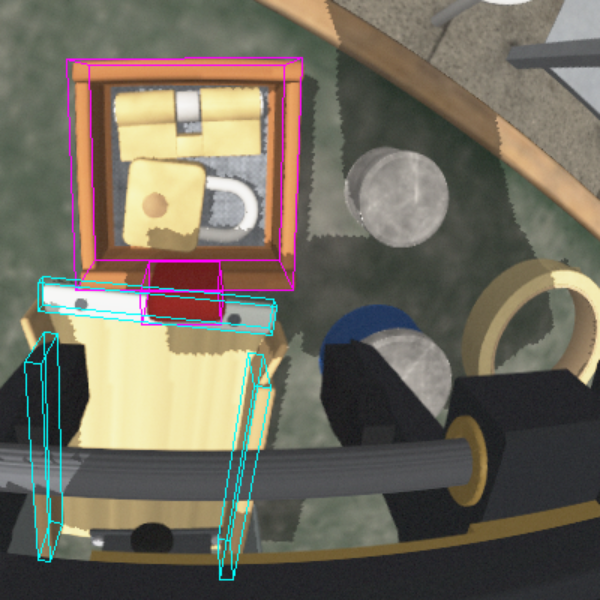

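View pics/wrist3c.png

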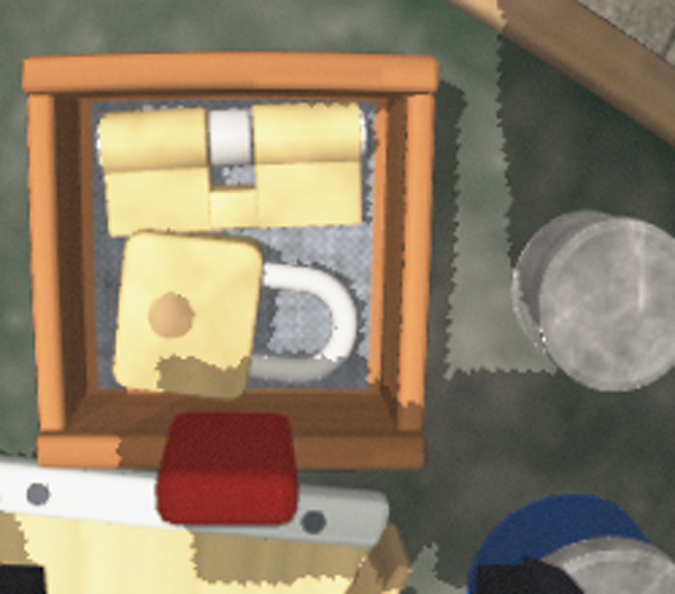

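```bash
python3 -m creep '[3,-8,10,0.5,0.4,0.2,0,0,0,0,0,0]' 60;python3 p.py 493 444.5 54 28 0
```

```text
clock: 3.2
tool_pos: [0.4939, 0.4476, 0.1247]
eef_rot: [-0.243, 0.97, 0.001, 0.003]
contact_force: [-0.1, -0.4, -0.6]
opening: 0.684
t3.20 tcp [493.9 447.6 124.7] toolx yaw 28.16 tilt 0.38 F [-0.1 -0.4 -0.6] M [ 0.01  0.02 -0.  ] open 60.3
shift [ 2.8 -2.4 70.7] turn [0.05 0.37 0.16]
```

```bash
python3 -m creep '[2,-2,22,0,0.3,0,0,-1,20,0,0,0,0,0,15,0,0,0,0,0,8,0,0,0,0,0,0,0,0,0]';python3 p.py 493 444.5 54 28 0;  python3 - <<'E'
from plant import snapshot
import cv2
p=snapshot("wrist"); cv2.imwrite("pics/wrist4.png",p["color"][:,:,::-1])
E
```

```text
clock: 3.62
tool_pos: [0.4948, 0.4487, 0.0601]
eef_rot: [-0.244, 0.97, 0.003, 0.004]
contact_force: [0.3, 0.2, -0.2]
opening: 0.681
t3.62 tcp [494.8 448.7  60.1] toolx yaw 28.28 tilt 0.53 F [ 0.3  0.2 -0.2] M [0.02 0.02 0.01] open 60.0
shift [ 3.6 -2.9  6.1] turn [0.21 0.48 0.28]
```

View pics/wrist4.png

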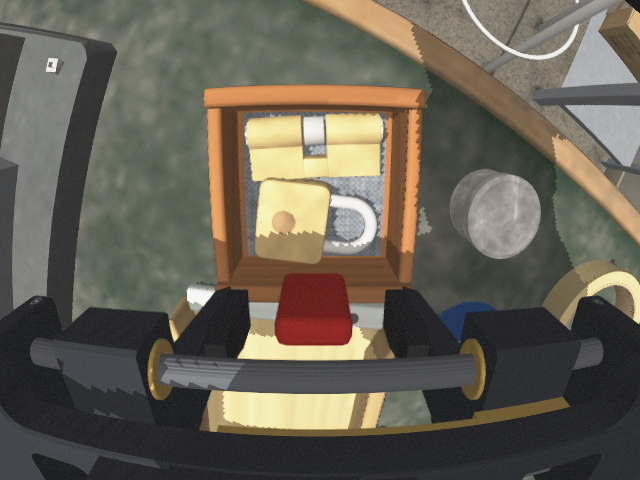

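```bash
python3 -m creep '[3.5,-1.5,7,0.2,0.4,0.2,0,0,0,0,0,0]';python3 p.py 493 444.5 53 28 0;  python3 -m creep '[0,0,0,0,0,0,0,0,0,0,0,0,0,0,0,0,0,0,0,0,0,0,0,0,0,0,0,0,0,0]' 10 35; python3 p.py 493 444.5 53 28 0
python3 - <<'E'
from plant import snapshot
import cv2
p=snapshot("wrist"); cv2.imwrite("pics/wrist5.png",p["color"][:,:,::-1])
p=snapshot("scene"); cv2.imwrite("pics/scene5.png",p["color"][:,:,::-1])
E
```

```text
clock: 3.83
tool_pos: [0.4929, 0.4469, 0.0549]
eef_rot: [-0.242, 0.97, 0.001, 0.002]
contact_force: [0.2, 1.0, -0.8]
opening: 0.681
t3.83 tcp [492.9 446.9  54.9] toolx yaw 28.07 tilt 0.22 F [ 0.2  1.  -0.8] M [ 0.05  0.05 -0.  ] open 60.0
shift [ 1.1 -2.1  1.9] turn [0.06 0.21 0.07]
clock: 4.25
tool_pos: [0.4944, 0.448, 0.0576]
eef_rot: [-0.242, 0.97, 0.002, 0.004]
contact_force: [0.3, -0.2, -3.8]
opening: 0.337
t4.25 tcp [494.4 448.   57.6] toolx yaw 28.04 tilt 0.48 F [ 0.3 -0.2 -3.8] M [ 0.09 -0.01  0.03] open 29.7
shift [ 2.9 -2.4  4.6] turn [0.12 0.46 0.04]
```

View pics/wrist5.png

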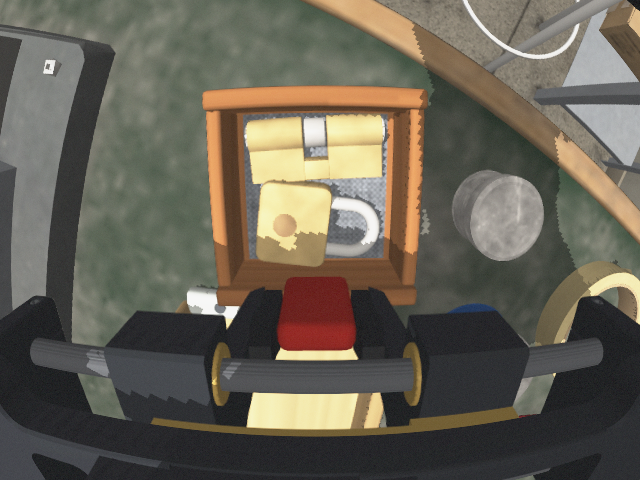

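View pics/scene5.png

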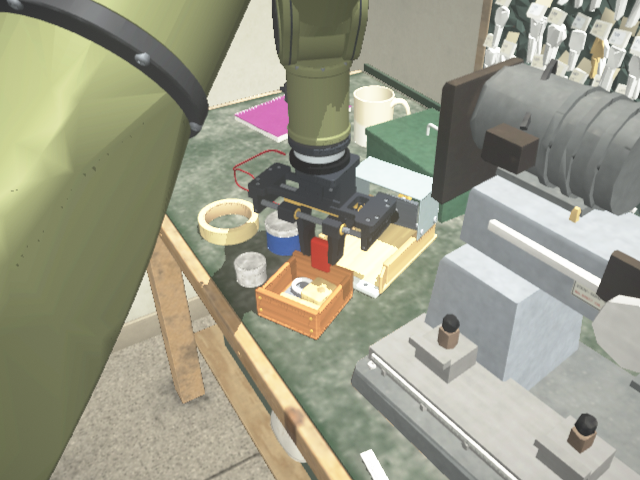

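```bash
python3 -m creep '[2,0,-2.5,0,-2.5,0,2.5,0,-3.5,0,-2.5,0,0,0,0.5,0,0,0]' 10 55
cat >> p.py <<'E'
M=ypr(s["eef_rot"]); print("pitch %.2f roll %.2f"%(np.degrees(np.arcsin(-M[2,0]*-1)) if 0 else np.degrees(np.arcsin(-M[2,0])),np.degrees(np.arcsin(M[2,1]))))
# tray estimate from hand (rigid grip): lug grip pt G 
d=[.5197,.4411,.3866]
G0=float(open("gz").read()) if __import__("os").path.exists("gz") else .0576
yaw=np.arctan2(-M[1,0],-M[0,0])
f=lambda P: s["tool_pos"]+M@(np.array([-(P[0]-43.5),P[1],-(P[2]-G0*1000)])/1000)
for n,P in(("lead",(50,0,0)),("orig",(0,0,0)),("tail",(-50,0,0))):
    p=f(P); r,_=rel(d,[p[0],p[1],0]); print(n,"dock",np.round(r,1),"z %.1f"%(p[2]*1000),end="; ")
print("yaw rel %.2f"%(np.degrees(yaw-d[2])))
E
python3 p.py
```

```text
clock: 4.6
tool_pos: [0.4915, 0.4462, 0.0638]
eef_rot: [-0.241, 0.969, 0.014, 0.048]
contact_force: [0.1, -0.2, 0.5]
opening: 0.334
t4.60 tcp [491.5 446.2  63.8] toolx yaw 27.9 tilt 5.74 F [ 0.1 -0.2  0.5] M [-0.16  0.48  0.06] open 29.4
pitch 5.74 roll 0.20
lead dock [-12.   16.8] z 7.2; orig dock [-61.5  11.8] z 2.2; tail dock [-111.     6.8] z -2.8; yaw rel 5.75
```

```bash
echo .0555 > gz; python3 -m creep '[2,0,-5,0,-1.5,0,2,0,-4,0,-2,0,0,0,0.3,0,0,0]'; python3 p.py;  python3 - <<'E'
from plant import snapshot
import cv2,numpy as np
p=snapshot("wrist"); cv2.imwrite("pics/wrist6.png",p["color"][:,:,::-1]);np.save("E6.npy",p["extrinsics"])
p=snapshot("scene"); cv2.imwrite("pics/scene6.png",cv2.resize(p["color"][190:350,220:460,::-1],None,fx=3,fy=3,interpolation=cv2.INTER_CUBIC))
E
```

```text
clock: 4.85
tool_pos: [0.486, 0.4435, 0.0708]
eef_rot: [-0.24, 0.968, 0.021, 0.076]
contact_force: [-0.9, 1.7, -2.6]
opening: 0.328
t4.85 tcp [486.  443.5  70.8] toolx yaw 27.87 tilt 9.05 F [-0.9  1.7 -2.6] M [0.07 0.2  0.06] open 28.9
pitch 9.05 roll 0.19
lead dock [-15.3  16.6] z 17.0; orig dock [-64.4  11.7] z 9.1; tail dock [-113.6    6.8] z 1.3; yaw rel 5.71
```

View pics/wrist6.png

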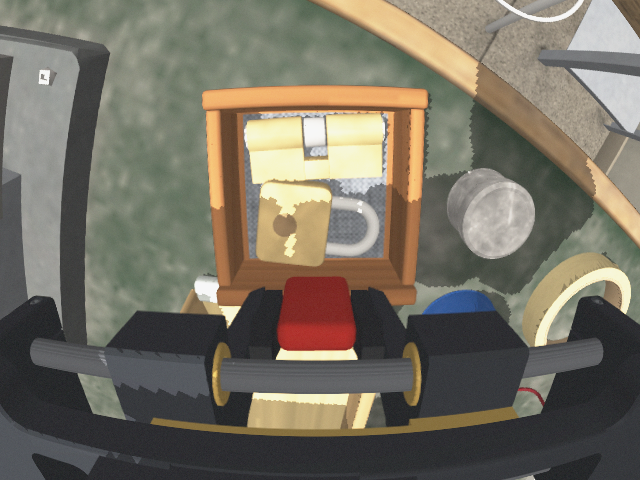

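View pics/scene6.png

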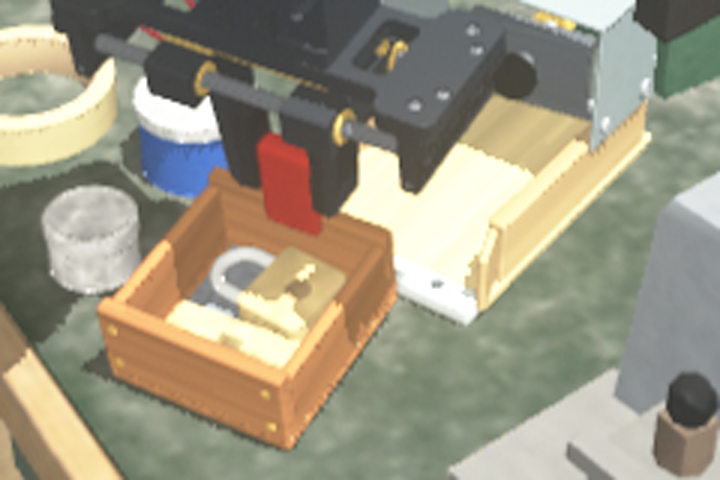

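```bash
echo .0566 > gz
cat > g.py <<'E'
# g.py tailx taily(dock mm) tailz yawrel tilt(deg)
import sys
from h import *
from plant import get_state
s=get_state(); a=[float(v) for v in sys.argv[1:]]; gz=float(open("gz").read())*1000
d=[.5197,.4411,.3866]; yaw=d[2]+np.radians(a[3]); th=np.radians(a[4])
M=Rdown(yaw,th)
tail=xf(*d,[a[0]/1000,a[1]/1000,a[2]/1000])[0]
tcp=tail+M@(np.array([-93.5,0,-gz])/1000)
dd,w=plan(s,tcp,Rt=M); print("shift",np.round(dd,1),"turn",np.round(w,2))
E
python3 p.py; python3 g.py -113 0 -0.3 0 9.5
```

```text
t4.95 tcp [486.7 443.5  70.2] toolx yaw 27.79 tilt 8.96 F [-0.7  1.1 -3.4] M [-0.    0.64 -0.02] open 29.4
pitch 8.96 roll 0.19
lead dock [-14.6  16.3] z 15.3; orig dock [-63.7  11.5] z 7.5; tail dock [-112.9    6.6] z -0.3; yaw rel 5.64
shift [  1.7 -14.5  -1.1] turn [ 1.1  -0.55  5.57]
```

```bash
python3 -m creep '[0.5,-4.5,-0.3,0.35,-0.2,1.8,0.5,-4.5,-0.3,0.35,-0.2,1.8,0.5,-4.5,-0.2,0.35,-0.2,1.8,0,0,0.2,0,0,0]'; python3 p.py; python3 g.py -113 0 -0.3 0 9.5
```

```text
clock: 5.28
tool_pos: [0.4926, 0.4336, 0.0702]
eef_rot: [-0.187, 0.979, 0.019, 0.082]
contact_force: [-1.7, 0.4, -1.4]
opening: 0.335
t5.28 tcp [492.6 433.6  70.2] toolx yaw 21.61 tilt 9.6 F [-1.7  0.4 -1.4] M [-0.09  0.76 -0.11] open 29.5
pitch 9.60 roll 0.38
lead dock [-12.1   3.5] z 15.5; orig dock [-61.4   4. ] z 7.1; tail dock [-110.7    4.5] z -1.2; yaw rel -0.55
shift [ 2.  -3.3 -1.1] turn [ 0.3   0.1  -0.54]
```

```bash
python3 -m creep '[0,-3.5,-0.5,0.2,0,-0.4,0,0,0,0,0,0]'; python3 p.py;  cat > w.py <<'E'
import sys,cv2
from h import *
from plant import snapshot
from ov import box
n=sys.argv[1]
p=snapshot("wrist"); im=p["color"][:,:,::-1].copy(); cv2.imwrite(f"pics/w{n}.png",im); E=p["extrinsics"]; np.save(f"E{n}.npy",E)
for pose,bs,col in(([.5197,.4411,.3866],[box(0,16,-62,62,0,11),box(30,170,52,60,6,42),box(30,170,-60,-52,6,42)],(255,255,0)),):
  for b in bs:
    for q in b:
      w=wproj(E,xf(*pose,np.array(q)/1000.)).round().astype(int); cv2.line(im,tuple(map(int,w[0])),tuple(map(int,w[1])),col,1)
cv2.imwrite(f"pics/w{n}o.png",cv2.resize(im[200:450,150:490],None,fx=2.2,fy=2.2,interpolation=cv2.INTER_CUBIC))
for c,r in(("top",(120,330,210,400)),("scene",(190,350,220,460))):
  q=snapshot(c)["color"][:,:,::-1]; cv2.imwrite(f"pics/{c[0]}{n}.png",q); f=3 if c=="scene" else 2.8
  cv2.imwrite(f"pics/{c[0]}{n}c.png",cv2.resize(q[r[0]:r[1],r[2]:r[3]],None,fx=f,fy=f,interpolation=cv2.INTER_CUBIC))
E
python3 w.py 7
```

```text
clock: 5.45
tool_pos: [0.4937, 0.4312, 0.0706]
eef_rot: [-0.19, 0.978, 0.018, 0.082]
contact_force: [0.2, 0.6, -0.8]
opening: 0.334
t5.45 tcp [493.7 431.2  70.6] toolx yaw 21.97 tilt 9.58 F [ 0.2  0.6 -0.8] M [-0.18  0.3  -0.09] open 29.4
pitch 9.58 roll 0.21
lead dock [-12.    0.8] z 15.9; orig dock [-61.3   1. ] z 7.5; tail dock [-110.6    1.1] z -0.8; yaw rel -0.18
```

View pics/w7o.png

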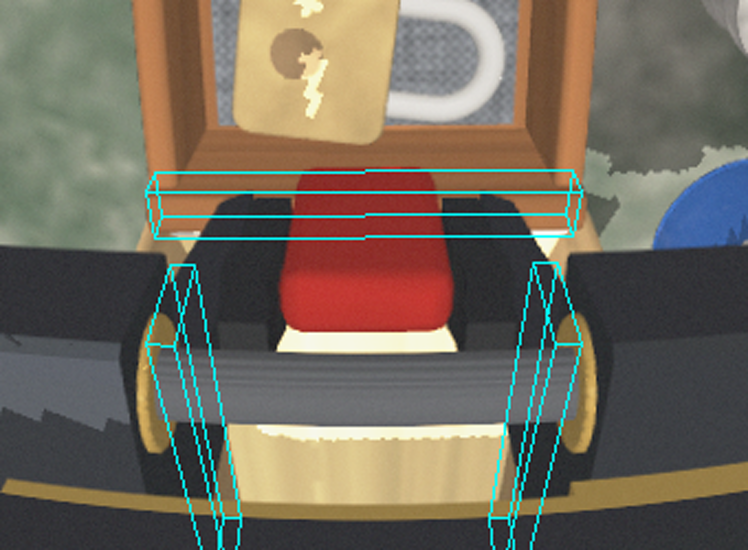

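View pics/t7c.png

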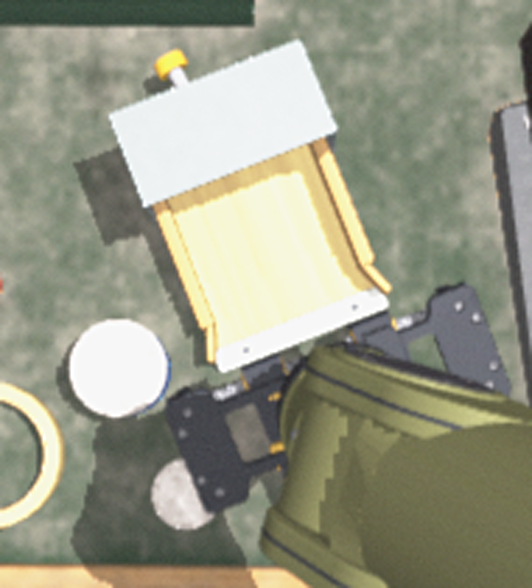

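View pics/s7c.png

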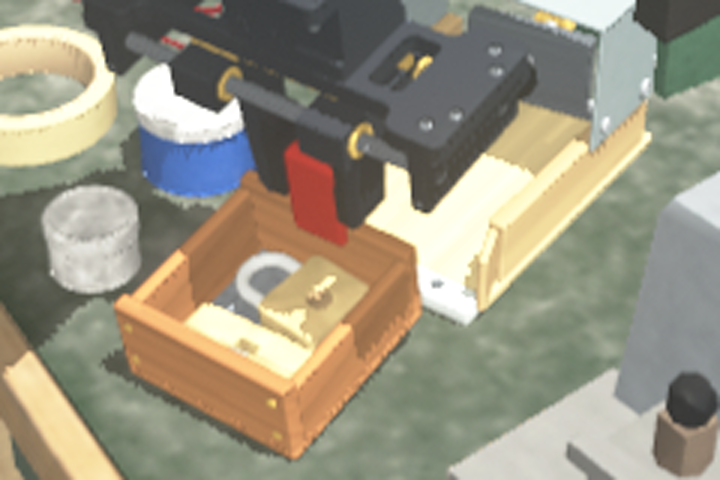

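```bash
python3 g.py -95 0.5 -0.3 0 10.2; python3 g.py -80 0.5 -0.3 0 11
```

```text
shift [-14.8  -0.1   1.1] turn [ 0.17 -0.61 -0.16]
shift [-28.8  -0.1   2.3] turn [ 0.17 -1.41 -0.17]
```

```bash
python3 -m creep '[-7,0,0.5,0,-0.4,0,-7.5,0,0.5,0,-0.4,-0.1,-7.5,0,0.5,0,-0.4,0,-7,0,0.5,0,-0.3,0,0,0,0.2,0,0,0]'; python3 p.py; python3 g.py -65 0.5 -0.3 0 12.8
```

```text
clock: 6.02
tool_pos: [0.5197, 0.4391, 0.0712]
eef_rot: [-0.191, 0.977, 0.017, 0.091]
contact_force: [-0.0, 0.5, 1.7]
opening: 0.332
t6.02 tcp [519.7 439.1  71.2] toolx yaw 22.19 tilt 10.67 F [-0.   0.5  1.7] M [ 0.05  0.76 -0.01] open 29.3
pitch 10.67 roll -0.15
lead dock [16.1 -2. ] z 16.8; orig dock [-33.  -2.] z 7.5; tail dock [-82.1  -2.1] z -1.7; yaw rel 0.04
shift [-15.    2.3  -1.7] turn [-0.15 -2.13  0.04]
```

```bash
python3 -m creep '[-5,1,-0.8,-0.1,-0.8,0,-5,0.8,-0.8,0,-0.8,0,-5,0.6,-0.5,0,-0.7,0,0,0,0,0,0,0]'; python3 p.py; python3 g.py -50 0.5 -0.3 0 15
```

```text
clock: 6.35
tool_pos: [0.5336, 0.4462, 0.076]
eef_rot: [-0.191, 0.975, 0.021, 0.112]
contact_force: [1.2, -0.1, -0.9]
opening: 0.335
t6.35 tcp [533.6 446.2  76. ] toolx yaw 22.19 tilt 13.13 F [ 1.2 -0.1 -0.9] M [-0.02  0.62  0.06] open 29.5
pitch 13.13 roll -0.14
lead dock [34.  -0.6] z 22.3; orig dock [-14.7  -0.7] z 11.0; tail dock [-63.4  -0.7] z -0.4; yaw rel 0.04
shift [-11.1   1.   -0.1] turn [-0.13 -1.87  0.04]
```

```bash
python3 -m creep '[-4,0.5,-0.2,-0.1,-0.7,0,-4,0.5,-0.2,0,-0.7,0,-4,0.2,-0.2,0,-0.6,0,0,0,0,0,0,0]'; python3 p.py; python3 g.py -42 0.5 -0.3 0 16.3; python3 w.py 8
```

```text
clock: 6.68
tool_pos: [0.545, 0.4521, 0.0795]
eef_rot: [-0.191, 0.972, 0.025, 0.131]
contact_force: [-0.7, -1.0, -3.6]
opening: 0.334
t6.68 tcp [545.  452.1  79.5] toolx yaw 22.24 tilt 15.35 F [-0.7 -1.  -3.6] M [-0.11  0.55  0.01] open 29.5
pitch 15.35 roll -0.09
lead dock [48.8  0.6] z 26.6; orig dock [0.6 0.5] z 13.4; tail dock [-47.6   0.4] z 0.1; yaw rel 0.09
shift [-4.4 -0.1  0.4] turn [-0.06 -0.95  0.09]
```

View pics/s8c.png

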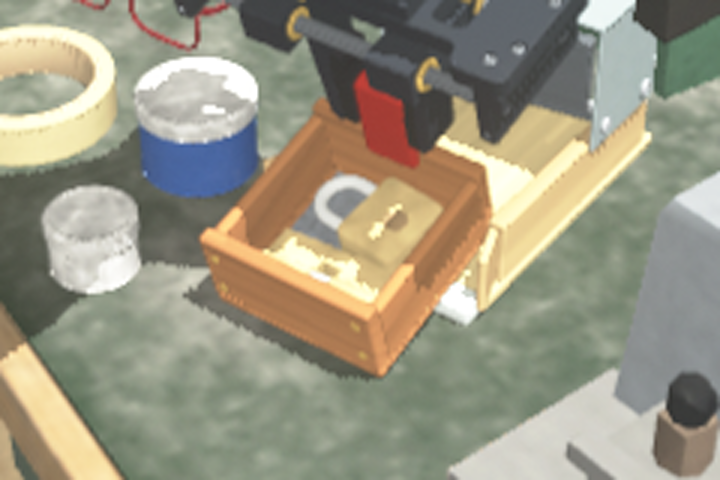

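View pics/w8o.png

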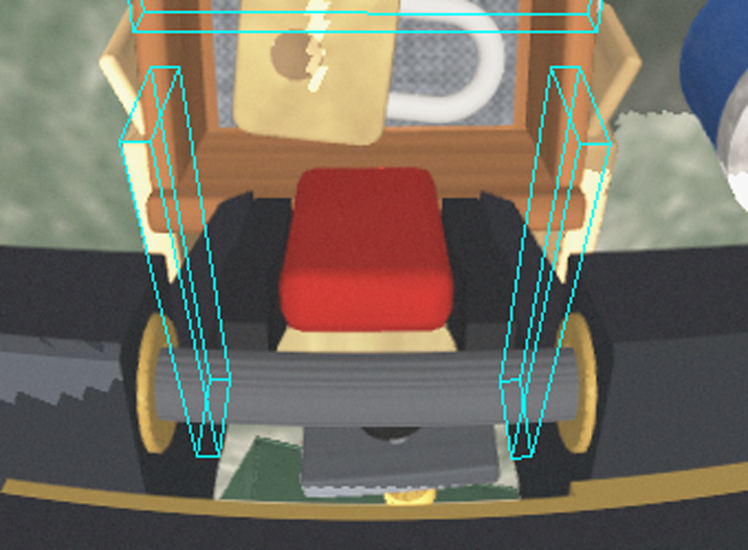

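```bash
python3 -m creep '[-3,0,0.2,0,-0.5,0,-3,0,0.2,0,-0.4,0,0,0,0,0,0,0]'; python3 p.py; python3 g.py -41 0.5 -0.3 0 16
```

```text
clock: 7.08
tool_pos: [0.5503, 0.454, 0.0804]
eef_rot: [-0.191, 0.971, 0.027, 0.139]
contact_force: [0.2, 0.1, -2.8]
opening: 0.333
t7.08 tcp [550.3 454.   80.4] toolx yaw 22.21 tilt 16.22 F [ 0.2  0.1 -2.8] M [-0.14  0.66  0.04] open 29.4
pitch 16.21 roll -0.07
lead dock [55.3  0.3] z 27.9; orig dock [7.2 0.3] z 13.9; tail dock [-40.8   0.2] z -0.1; yaw rel 0.06
shift [0.1 0.1 0.5] turn [-0.06  0.21  0.05]
```

```bash
python3 -m creep '[-0.6,0,1,0,0.6,0,-0.6,0,1,0,0.6,0,0,0,0,0,0,0]' - 20; python3 p.py
```

```text
clock: 7.33
tool_pos: [0.5524, 0.4547, 0.0788]
eef_rot: [-0.191, 0.973, 0.024, 0.128]
contact_force: [-0.6, -0.5, -2.5]
opening: 0.341
t7.33 tcp [552.4 454.7  78.8] toolx yaw 22.22 tilt 14.94 F [-0.6 -0.5 -2.5] M [-0.12  0.52 -0.01] open 30.0
pitch 14.94 roll -0.10
lead dock [56.3  0.2] z 25.8; orig dock [7.9 0.1] z 12.9; tail dock [-40.4   0. ] z -0.0; yaw rel 0.07
```

```bash
python3 -m creep '[0,0,0.3,0,0.3,0,0,0,0.3,0,0.2,0,0,0,0.2,0,0,0]' - 3; python3 p.py
```

```text
clock: 7.58
tool_pos: [0.5535, 0.4549, 0.0781]
eef_rot: [-0.191, 0.974, 0.024, 0.123]
contact_force: [0.1, 0.5, -3.0]
opening: 0.337
t7.58 tcp [553.5 454.9  78.1] toolx yaw 22.16 tilt 14.43 F [ 0.1  0.5 -3. ] M [-0.2   0.57 -0.  ] open 29.7
pitch 14.43 roll -0.05
lead dock [56.9  0. ] z 25.0; orig dock [ 8.4 -0. ] z 12.5; tail dock [-40.  -0.] z 0.0; yaw rel 0.01
```

```bash
python3 w.py 9
```

```text
(no output)
```

View pics/s9c.png

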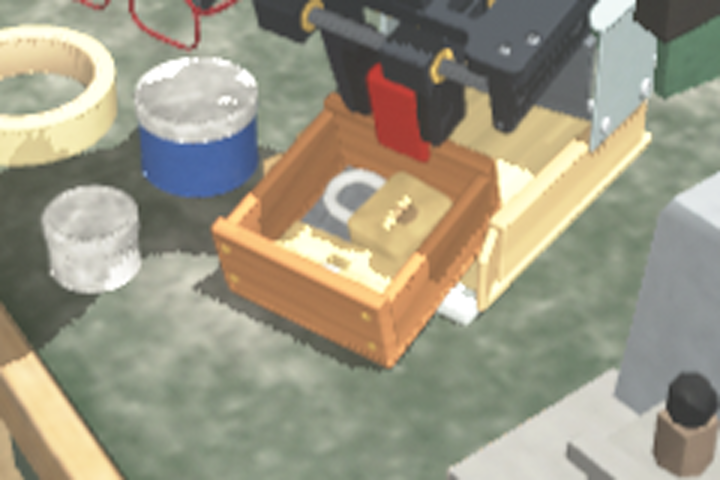

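```bash
python3 -m creep '[-0.5,0,1.2,0,0.6,0,0,0,0.2,0,0,0]' - 3; python3 p.py;python3 -m creep '[0,0,0.3,0,0,0,0,0,0.3,0,0,0,0,0,0.3,0,0,0]' 36; python3 p.py; python3 w.py 10
```

```text
clock: 7.9
tool_pos: [0.5548, 0.4553, 0.0777]
eef_rot: [-0.191, 0.974, 0.022, 0.119]
contact_force: [-1.0, -0.4, -3.1]
opening: 0.34
t7.90 tcp [554.8 455.3  77.7] toolx yaw 22.19 tilt 13.89 F [-1.  -0.4 -3.1] M [-0.15  0.42 -0.  ] open 30.0
pitch 13.89 roll -0.09
lead dock [57.7 -0.1] z 24.3; orig dock [ 9.2 -0.2] z 12.3; tail dock [-39.3  -0.2] z 0.3; yaw rel 0.04
clock: 8.15
tool_pos: [0.5567, 0.4569, 0.0785]
eef_rot: [-0.191, 0.974, 0.024, 0.121]
contact_force: [-0.2, 0.3, 0.0]
opening: 0.408
t8.15 tcp [556.7 456.9  78.5] toolx yaw 22.15 tilt 14.13 F [-0.2  0.3  0. ] M [-0.11  0.2   0.02] open 36.0
pitch 14.13 roll 0.04
lead dock [60.4  0.7] z 25.2; orig dock [11.9  0.7] z 12.9; tail dock [-36.6   0.7] z 0.7; yaw rel -0.00
```

View pics/s10c.png

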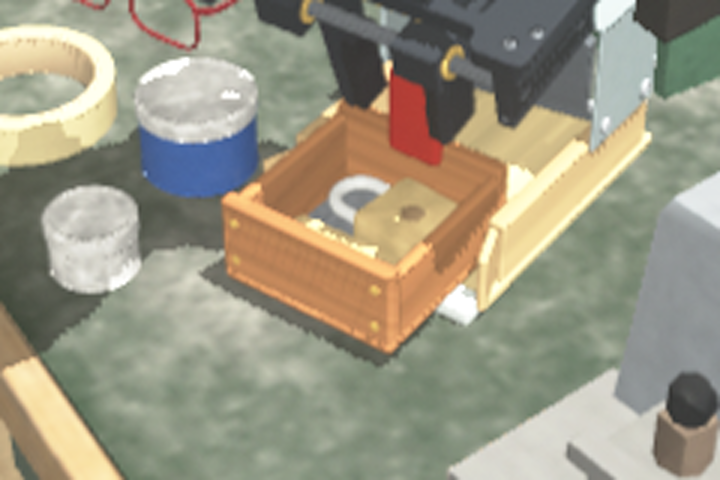

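View pics/w10.png

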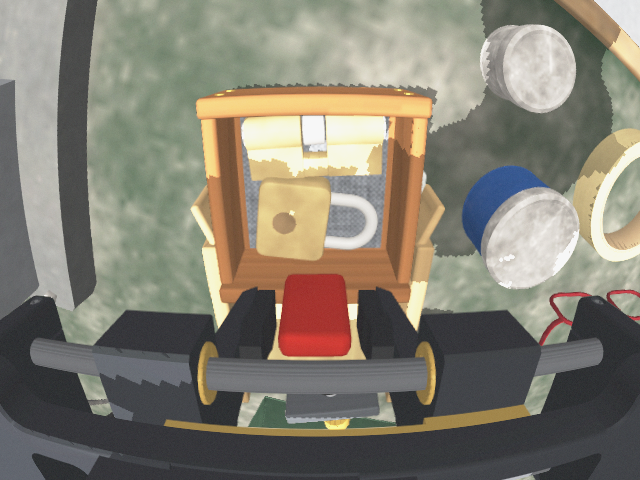

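```bash
python3 -m creep '[0,0,0,0,0,0,0,0,-3,0,0,0,0,0,-10,0,0,0,0,0,-25,0,0,0,0,0,-30,0,0,0]' 60; python3 p.py; python3 w.py 11
```

```text
clock: 8.72
tool_pos: [0.5385, 0.4476, 0.1408]
eef_rot: [-0.191, 0.974, 0.02, 0.116]
contact_force: [0.8, 0.1, 1.1]
opening: 0.679
t8.72 tcp [538.5 447.6 140.8] toolx yaw 22.23 tilt 13.56 F [0.8 0.1 1.1] M [-0.04  0.2  -0.02] open 59.9
pitch 13.55 roll -0.28
lead dock [39.5 -1.3] z 87.3; orig dock [-9.2 -1.4] z 75.6; tail dock [-57.8  -1.5] z 63.9; yaw rel 0.08
```

View pics/w11.png

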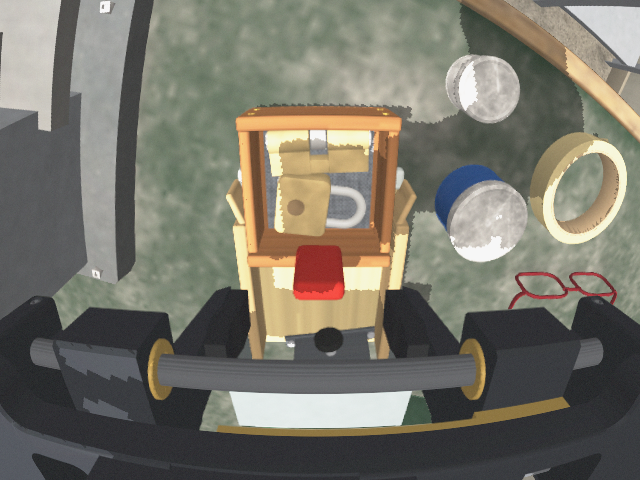

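View pics/s11c.png

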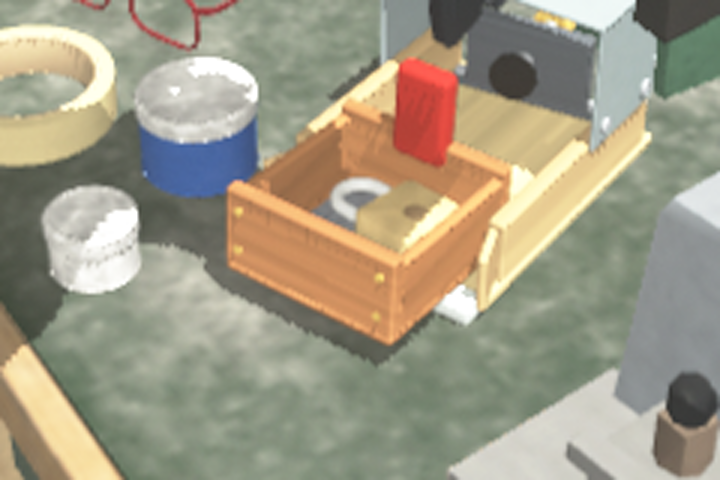

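```bash
cat > k.py <<'E'
# k.py x y z (dock mm, TCP) tilt : print remaining shift; also shows TCP in dock
import sys
from h import *
from plant import get_state
s=get_state(); d=[.5197,.4411,.3866]
r,_=rel(d,[s["tool_pos"][0],s["tool_pos"][1],0]); M=ypr(s["eef_rot"]); Rd=R.from_euler('z',-d[2]).as_matrix()
F=Rd@s["contact_force"]
print("t%.2f TCPdock"%s["clock"],np.round(r,1),"z %.1f"%(s["tool_pos"][2]*1000),"yaw %.2f tilt %.2f"%(np.degrees(np.arctan2(-M[1,0],-M[0,0])-d[2]),np.degrees(np.arcsin(-M[2,0]))),"Fdock",np.round(F,1),"open %.1f"%(s["opening"]*88.1))
if len(sys.argv)>1:
    a=[float(v) for v in sys.argv[1:]]
    dd,w=plan(s,xf(*d,np.array(a[:3])/1000)[0],Rt=Rdown(d[2],np.radians(a[3]))); print("shift",np.round(dd,1),"turn",np.round(w,2))
E
python3 k.py -75 0 110 5
```

```text
t8.87 TCPdock [22.2  0.3] z 144.4 yaw 0.04 tilt 13.96 Fdock [ 0.1 -0.4 -0.2] open 60.1
shift [102.6  -0.2   9.9] turn [-0.05  8.96  0.04]
```

```bash
python3 -m creep '[25,0,0,0,2.2,0,30,0,2,0,2.2,0,25,0,3,0,2.2,0,15,0,3,0,2,0,0,0,0,0,0,0]' 40; python3 k.py -75 0 60 5
```

```text
clock: 9.28
tool_pos: [0.4526, 0.4125, 0.1174]
eef_rot: [-0.192, 0.98, 0.007, 0.043]
contact_force: [0.6, 0.0, 0.2]
opening: 0.454
t9.28 TCPdock [-73.   -1.2] z 117.4 yaw -0.03 tilt 5.04 Fdock [ 0.6 -0.2  0.2] open 40.0
shift [ 7.1  1.3 57. ] turn [-0.15  0.04 -0.03]
```

```bash
python3 -m creep '[2,1,20,0,0,0,2,0.5,25,0,0,0,2,0,20,0,0,0,0,0,6,0,0,0,0,0,0,0,0,0]' 40; python3 k.py -70 0 38 5; python3 w.py 12
```

```text
clock: 9.7
tool_pos: [0.4579, 0.4167, 0.0442]
eef_rot: [-0.191, 0.98, 0.009, 0.047]
contact_force: [-0.4, 0.1, 0.1]
opening: 0.451
t9.70 TCPdock [-66.4   0.7] z 44.2 yaw -0.14 tilt 5.52 Fdock [-0.3  0.2  0.1] open 39.7
shift [ 4.1 -0.8  5.8] turn [ 0.01  0.52 -0.14]
```

View pics/w12.png

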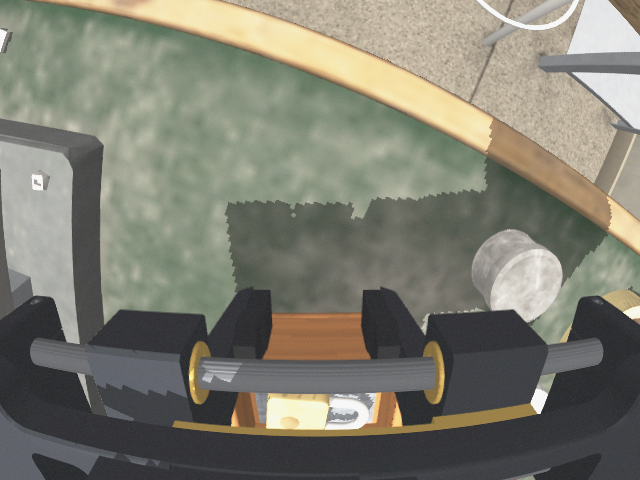

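View pics/s12c.png

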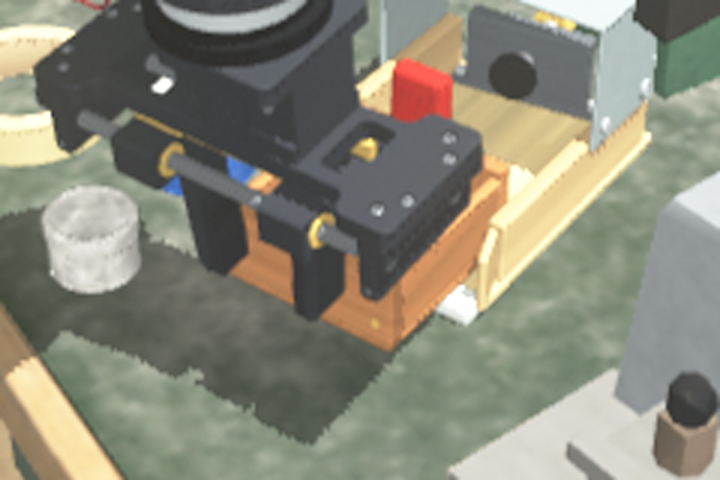

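View pics/t12c.png

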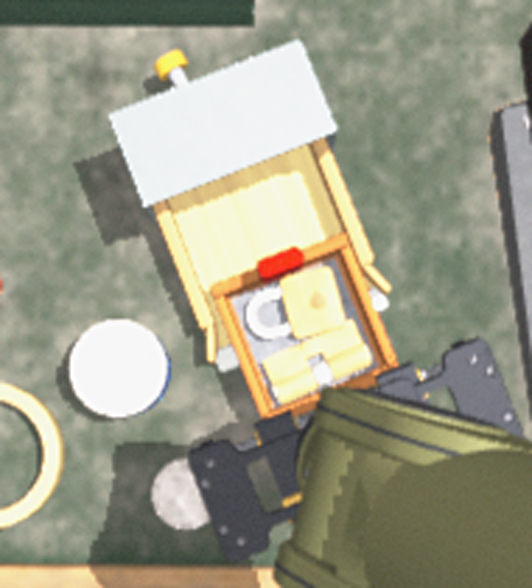

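```bash
python3 -m creep '[0,-0.7,6,0,0.3,-0.1,-5,0,0.5,0,0,0,-5,0,0.4,0,0,0,-3,0,0.2,0,0,0,0,0,0,0,0,0]' 40; python3 k.py -45 0 38 5;python3 -m creep '[-2,0,0.2,0,0,0,-3,0,0.2,0,0,0,-3,0,0.2,0,0,0]' 40; python3 k.py -30 0 38 5
```

```text
clock: 10.27
tool_pos: [0.4718, 0.4232, 0.0435]
eef_rot: [-0.192, 0.98, 0.011, 0.046]
contact_force: [-0.5, -0.3, 0.1]
opening: 0.456
t10.27 TCPdock [-51.1   1.5] z 43.5 yaw -0.05 tilt 5.37 Fdock [-0.6 -0.1  0.1] open 40.2
shift [-5.5 -1.5  6. ] turn [ 0.2   0.37 -0.05]
clock: 10.52
tool_pos: [0.4754, 0.4245, 0.0435]
eef_rot: [-0.192, 0.98, 0.009, 0.042]
contact_force: [-5.6, -1.7, 3.7]
opening: 0.454
t10.52 TCPdock [-47.3   1.3] z 43.5 yaw 0.01 tilt 4.91 Fdock [-5.8  0.5  3.7] open 40.0
shift [-16.7  -1.4   7. ] turn [ 0.09 -0.09  0.01]
```

```bash
python3 -m creep '[-4,-0.5,1.2,0,0,0,-4,-0.3,1.2,0,0,0,-4,-0.2,1,0,0,0,-4,0,1,0,0,0]' 40; python3 k.py -30 0 37 5
```

```text
clock: 10.85
tool_pos: [0.4828, 0.4272, 0.0404]
eef_rot: [-0.194, 0.98, 0.006, 0.035]
contact_force: [-7.6, -2.8, 5.7]
opening: 0.451
t10.85 TCPdock [-39.4   1. ] z 40.4 yaw 0.20 tilt 4.01 Fdock [-8.1  0.3  5.7] open 39.7
shift [-9.1 -1.   4. ] turn [-0.1  -0.99  0.2 ]
```

```bash
python3 -m creep '[-5,-0.3,0.8,0,-0.3,0,-5,-0.3,0.8,0,-0.3,0,-5,-0.2,0.8,0,-0.2,0]' 40; python3 k.py -30 0 37 5;python3 w.py 13
```

```text
clock: 11.1
tool_pos: [0.4936, 0.431, 0.0386]
eef_rot: [-0.194, 0.98, 0.006, 0.038]
contact_force: [-3.9, -1.7, 0.5]
opening: 0.453
t11.10 TCPdock [-28.    0.4] z 38.6 yaw 0.29 tilt 4.38 Fdock [-4.3 -0.1  0.5] open 39.9
shift [ 2.2 -0.4  1.4] turn [-0.18 -0.62  0.29]
```

View pics/s13c.png

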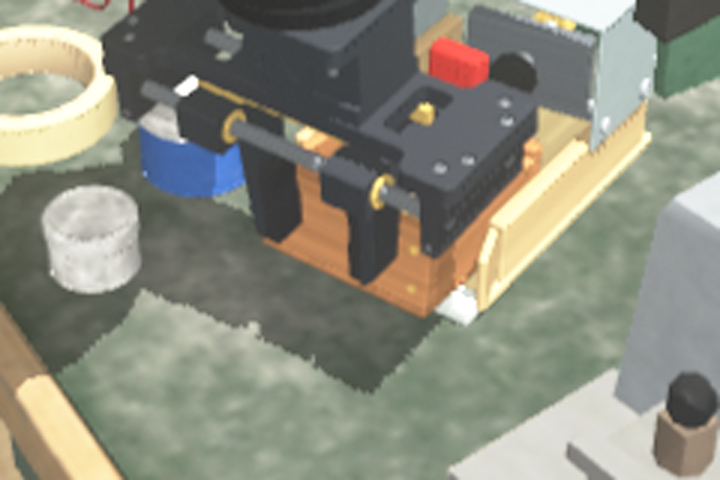

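View pics/t13c.png

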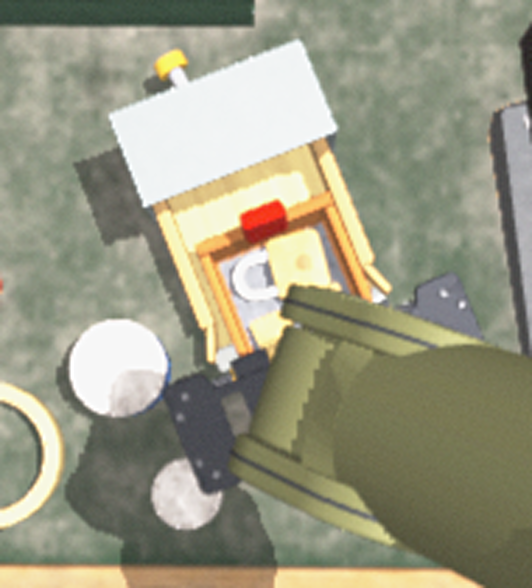

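```bash
python3 -m creep '[-4,-0.2,0.5,0,-0.2,0.1,-5,0,0.5,0,-0.1,0.1,-5,0,0.5,0,0,0.1,-5,0,0.5,0,0,0]' 40; python3 k.py 10 0 37 5; python3 -m creep '[-4,0,0.5,0,-0.1,0,-5,0,0.5,0,-0.1,0,-4,0,0.5,0,0,0]' 40; python3 k.py 10 0 37 5
```

```text
clock: 11.58
tool_pos: [0.5118, 0.438, 0.0372]
eef_rot: [-0.192, 0.981, 0.006, 0.04]
contact_force: [-3.6, -1.0, -2.0]
opening: 0.457
t11.58 TCPdock [-8.5  0.1] z 37.2 yaw -0.01 tilt 4.60 Fdock [-3.7  0.5 -2. ] open 40.2
shift [-18.4  -0.1   1.7] turn [-0.23 -0.4  -0.01]
clock: 11.83
tool_pos: [0.5254, 0.4435, 0.0363]
eef_rot: [-0.191, 0.981, 0.006, 0.041]
contact_force: [-3.5, -0.3, -1.6]
opening: 0.45
t11.83 TCPdock [6.2 0. ] z 36.3 yaw -0.05 tilt 4.79 Fdock [-3.4  1.  -1.6] open 39.7
shift [-3.9 -0.  -0.4] turn [-0.22 -0.21 -0.05]
```

```bash
for i in 1 ; do python3 -m creep '[-2,0,0.3,0,0,0,-2,0,0.3,0,0,0,-2,0,0.2,0,0,0]' >/dev/null; python3 k.py 20 0 37 5; done; python3 -m creep '[-2.5,0,0.2,0,0,0,-2.5,0,0.2,0,0,0]' >/dev/null; python3 k.py 20 0 37 5;python3 w.py 14
```

```text
t12.08 TCPdock [13.5  0. ] z 35.7 yaw -0.10 tilt 4.80 Fdock [-2.4  0.9 -1.4] open 40.2
shift [-6.6 -0.  -0.8] turn [-0.19 -0.2  -0.1 ]
t12.25 TCPdock [18.5  0. ] z 35.5 yaw -0.08 tilt 4.76 Fdock [-3.1 -0.1 -2.1] open 40.2
shift [-1.6 -0.  -1.4] turn [-0.2  -0.24 -0.08]
```

View pics/s14c.png

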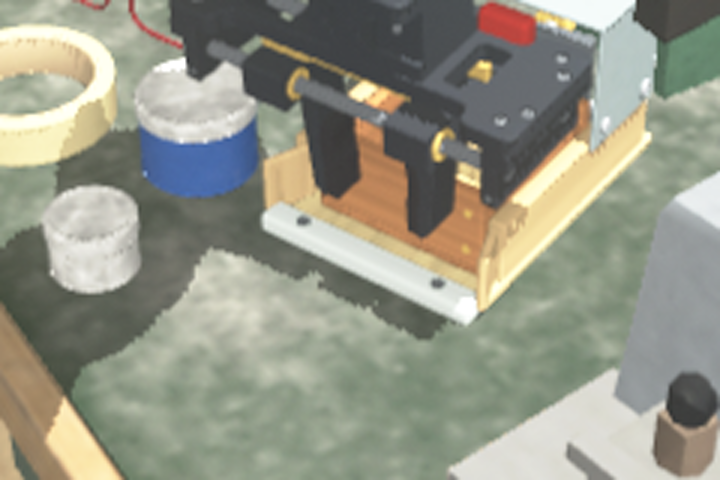

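View pics/w14.png

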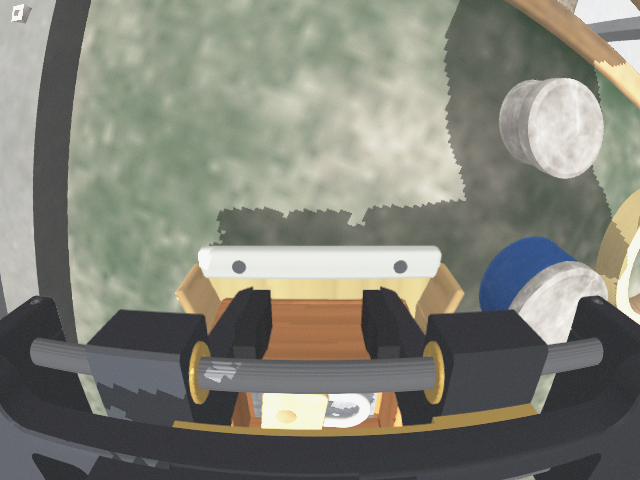

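```bash
python3 k.py; python3 -m creep '[-1.5,0,0,0,0,0,-1.5,0,0,0,0,0]' >/dev/null; python3 k.py;  python3 -m creep '[-1.5,0,0,0,0,0,-1.5,0,0,0,0,0]' >/dev/null; python3 k.py
```

```text
t12.40 TCPdock [19.2 -0.2] z 35.8 yaw -0.11 tilt 4.85 Fdock [-0.7 -0.8 -1.3] open 39.9
t12.57 TCPdock [21.8 -0.3] z 36.2 yaw -0.10 tilt 4.81 Fdock [-4.  -0.5 -2.1] open 39.9
t12.73 TCPdock [24.6 -0.3] z 36.3 yaw -0.08 tilt 4.75 Fdock [-3.6  0.4 -2.2] open 39.9
```

```bash
python3 -m creep '[-1.5,0,0,0,0,0,-1.5,0,0,0,0,0]' >/dev/null; python3 k.py;  python3 -m creep '[-1.5,0,0,0,0,0,-1.5,0,0,0,0,0]' >/dev/null; python3 k.py
```

```text
t12.90 TCPdock [27.6 -0.4] z 36.4 yaw -0.08 tilt 4.72 Fdock [-2.3  0.3 -2. ] open 40.1
t13.07 TCPdock [31.  -0.7] z 36.6 yaw -0.07 tilt 4.73 Fdock [-3.2  0.5 -2.2] open 39.8
```

```bash
python3 -m creep '[-1.2,0,0.1,0,0,0,-1.2,0,0.1,0,0,0]' >/dev/null; python3 k.py;  python3 -m creep '[-1.2,0,0.1,0,0,0,-1.2,0,0.1,0,0,0]' >/dev/null; python3 k.py
```

```text
t13.23 TCPdock [34.  -0.9] z 36.7 yaw -0.08 tilt 4.75 Fdock [-2.5 -0.2 -1.8] open 39.8
t13.40 TCPdock [35.9 -1.1] z 36.4 yaw -0.07 tilt 4.65 Fdock [-5.4  0.3 -1.1] open 40.1
```

```bash
python3 -m creep '[-1,0.1,0.1,0,0,0]' >/dev/null; python3 k.py;  python3 -m creep '[-1,0.1,0.1,0,0,0]' >/dev/null; python3 k.py
```

```text
t13.48 TCPdock [35.9 -1.1] z 36.0 yaw -0.05 tilt 4.53 Fdock [-4.3  0.6 -0.9] open 40.0
t13.57 TCPdock [35.9 -1.1] z 35.8 yaw -0.03 tilt 4.40 Fdock [-6.   0.1  2.9] open 40.1
```

```bash
python3 -m creep '[-2,0.1,0,0,0,0,-2,0.1,0,0,0,0]' >/dev/null; python3 k.py;  python3 -m creep '[-2.5,0.1,0,0,0,0,-2.5,0.1,0,0,0,0]' >/dev/null; python3 k.py
```

```text
t13.73 TCPdock [36.3 -1. ] z 36.0 yaw 0.01 tilt 3.98 Fdock [-7.7 -1.2  1.6] open 40.1
t13.90 TCPdock [36.6 -1. ] z 36.0 yaw 0.07 tilt 3.44 Fdock [-9.4 -0.8  2.8] open 39.9
```

```bash
python3 -m creep '[-3,0.1,0,0,-0.4,0,-3,0.1,0,0,-0.4,0]' >/dev/null; python3 k.py; python3 -m creep '[-3.5,0.1,0,0,-0.4,0,-3.5,0.1,0,0,-0.4,0]' >/dev/null; python3 k.py
```

```text
t14.07 TCPdock [37. -1.] z 35.8 yaw 0.11 tilt 3.58 Fdock [-10.6  -0.6   4.2] open 40.3
t14.23 TCPdock [37.2 -1.1] z 35.7 yaw 0.18 tilt 3.62 Fdock [-12.3  -1.6   4.6] open 40.2
```

```bash
python3 -m creep '[-4.2,0.1,0,0,-0.3,-0.1,-4.2,0.1,0,0,-0.3,-0.1]' >/dev/null; python3 k.py; python3 -m creep '[-4.5,0.1,0,0,-0.3,-0.1,-4.5,0.1,0,0,-0.3,-0.1]' >/dev/null; python3 k.py
```

```text
t14.40 TCPdock [37.7 -1.2] z 35.5 yaw 0.44 tilt 3.32 Fdock [-12.   -1.6   5.5] open 40.1
t14.57 TCPdock [37.9 -1.5] z 35.4 yaw 0.66 tilt 2.90 Fdock [-13.8  -1.5   7.7] open 40.0
```

```bash
python3 -m creep '[0,0,-1,0,0.3,0,1,0,-0.5,0,0.3,0,1.5,0,0,0,0.2,0,2,0,0,0,0.2,0]' >/dev/null; python3 k.py; python3 -m creep '[3,0.3,0,0,0.3,0,5,0.3,0,0,0.3,0,8,0.2,0,0,0,0,10,0,0,0,0,0,8,0,0,0,0,0]' >/dev/null; python3 k.py;  python3 w.py 15
```

```text
t14.90 TCPdock [37.1 -1.2] z 39.1 yaw 0.58 tilt 2.31 Fdock [0.1 0.1 0. ] open 39.8
t15.32 TCPdock [ 7.8 -1.1] z 40.0 yaw 0.33 tilt 2.32 Fdock [-0.   0.6 -0.5] open 39.9
```

View pics/s15c.png

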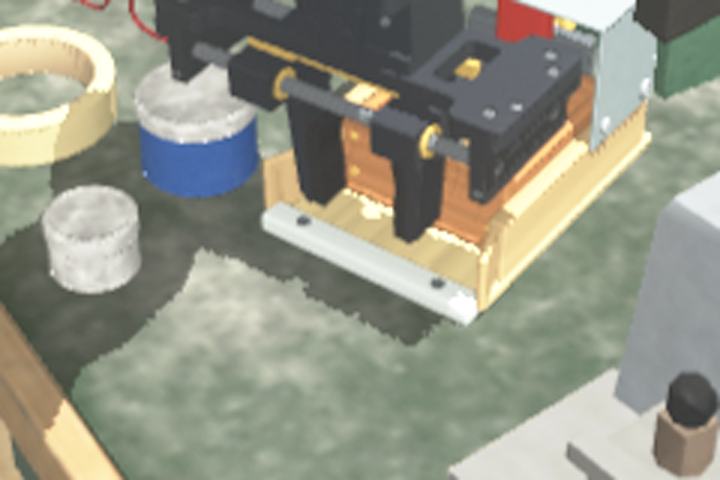

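View pics/w15.png

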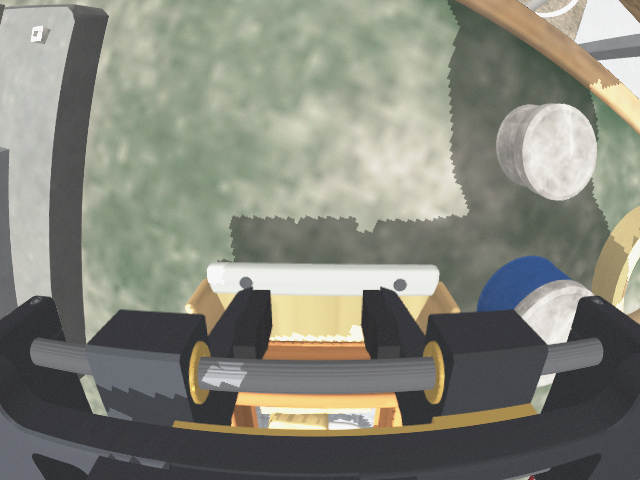

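```bash
python3 -m creep '[8,0,-15,0,0,0,10,0,-25,0,0,0,15,0,-30,0,0,0,20,0,-25,0,0,0,15,0,-10,0,0,0]' >/dev/null; python3 k.py;  python3 w.py 16; python3 -c "
import cv2;a=cv2.imread('pics/w16o.png');print(a.shape)"
```

```text
t15.88 TCPdock [-61.   -0.7] z 142.6 yaw 0.06 tilt 2.46 Fdock [-0.1  0.5 -0. ] open 39.7
(550, 748, 3)
```

View pics/s16c.png

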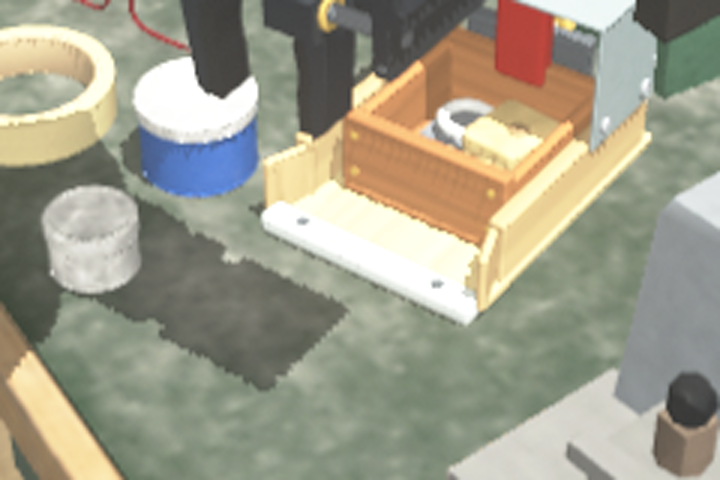

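View pics/w16.png

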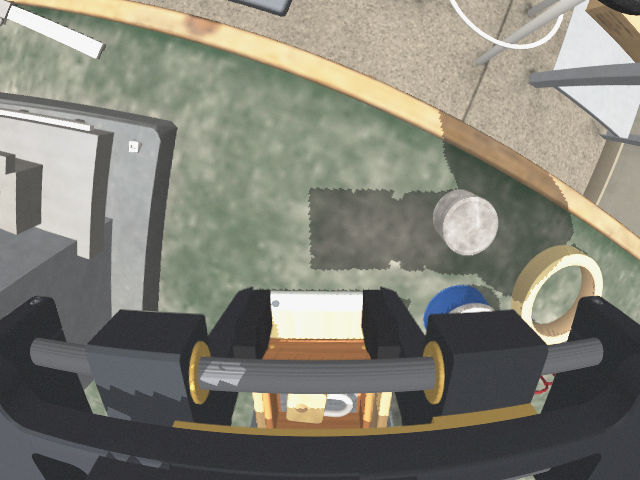

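View pics/t16c.png

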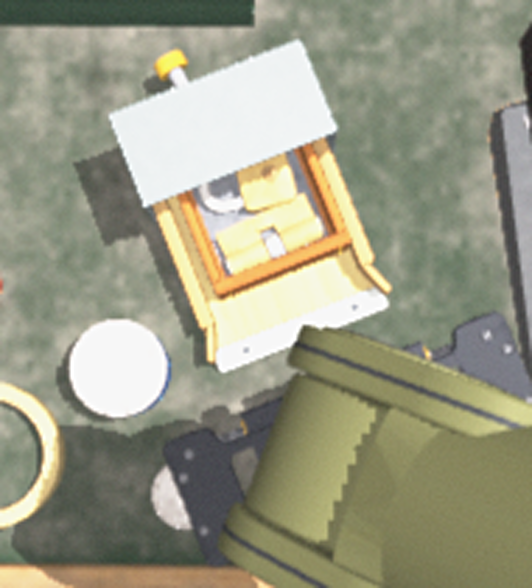

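Run:
```python
from h import *
d=[.5197,.4411,.3866]
for u,v in((220,293),(353,240)):
    p=back("top",(210+u/2.8,120+v/2.8),.054); print(rel(d,[p[0],p[1],0])[0])
from plant import get_state
for n,z,g in(("grease_tin",.046,0),("pin_tin",.032,0)):
    from plant import find_in
    f=find_in(n,"top"); print(n,f[0], back("top",f[0]["xy"],z))
```

```text
[46.21006073 42.09488491]
[ 46.44164815 -51.6243441 ]
grease_tin {'xy': [252.1, 250.1], 'score': 0.89} [0.49978915 0.5645399  0.046     ]
pin_tin {'xy': [271.3, 300.9], 'score': 0.48} [0.40634024 0.52911215 0.032     ]
```

```bash
python3 -m creep '[0,0,-2,0,0,0,0,0,0,0,0,0,0,0,0,0,0,0]' >/dev/null; python3 k.py; python3 w.py 17
python3 - <<'E'
import cv2,numpy as np
a=cv2.imread("pics/s16.png").astype(int);b=cv2.imread("pics/s17.png").astype(int)
print(np.abs(a-b)[225:275,335:420].mean())
o=cv2.imread("pics/scene0.png").astype(int)
E
python3 -c "from plant import finish_job; print(finish_job())"
```

```text
t16.38 TCPdock [-59.1  -3.4] z 138.0 yaw -0.11 tilt 2.14 Fdock [-0.3  0.5  0.7] open 40.1
1.2043921568627451
the job is handed in; nothing more can be done
None
```

The tray is docked, flat behind the sill and resting against the stop. I handed the job in at about 16.5 s of the 70 s allowed, and no verdict was reported.

**What I did:**
- I gripped the red lug and tipped the leading edge up about its rear edge. I then turned the tray about 6° and shifted it about 11 mm sideways to line it up with the bay.
- I brought it over the sill with the rear edge sliding on the bench. With about half its length past, I let go and it tipped down onto the sill.
- I pushed the rear wall with the two fingers at a steady 2–4 N until the force rose at the pad. I then pressed gently to about 14 N, which I put at 3–4 mm of pad travel, and backed off slowly.

**Last checks:**
- **Position:** the top camera puts the rear edge about 46 mm along the dock, square to within about 0.2°. First contact by feel was at about 43–44 mm. That estimate relies on an assumed 9 mm from TCP to finger face, but it fits the tray still resting on the pad.
- **Clearance:** the hand was clear of everything, with forces near zero.
- **Grease tin:** it is in its place to within 3 mm by the top camera.
- **Pin tin:** the network's last reading was about 13 mm from the first, at a low score (0.48) because the gripper partly covered the tin. The scene pictures show it unmoved, so I trusted those.

**Not confirmed:** the pad is hidden under the hood, so its travel is worked out from force rather than seen. The force rose faster with hand movement than the pad's stated 2.5 N per mm (about 4–5 N per mm). The 3–4 mm is therefore uncertain, and the hand position alone suggests about 3 mm.

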